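# Lay the tea tray

## Task

Lay the tea tray: put the tea light into the little cup of the pot warmer and stand the teapot centred on the warmer above it, with its foot down between the four upright tips; lay the teaspoon flat on the tray midway between the saucer and the warmer, straight across the tray's short way; and stand the cup in the middle of the saucer with its handle pointing to the teaspoon. Keep the teapot upright on the way, and leave the sugar bowl and the kitchen timer where they stand.

Things in the scene. Friction and masses are not known exactly. Their poses are not given: they have to be found in the camera images.
- tray: Fixed dark wooden serving tray, 190 mm (its x, short way) by 370 mm (its y, long way); floor top at z = 6 mm, rim 10 wide and 20 high, a bow handle 34 high over each short end. Origin: centre of its underside, on the worktop. The warmer stands near y = +105 or -105 mm, the saucer at the other; which is which changes. The teaspoon belongs at the tray's middle.
- warmer: Fixed dark steel pot warmer. Base 108 mm across, top at z = 5; in its middle a ring (tea-light cup) 45 wide inside, rim at z = 11. Four 6 mm wire legs on its diagonals at 50 radius (tips z = 56, 95 mm circle clear between them), each with an arm in to 28 radius, top at z = 48, to carry the pot. Fingers pass between legs along its x or y. Origin: centre of underside, world z = 6 mm.
- saucer: Fixed white saucer on the tray, 114 mm across, 15 high, dished, with a flat seat 50 mm across in the middle at z = 4 mm. Origin: centre of its underside, on the tray floor (world z = 6 mm).
- tea_light: Loose tea light (small candle in a metal cup), 38 mm across, 15 mm high, 14 g. Origin: centre of its underside, z up.
- teapot: Loose white round teapot, 0.4 kg, lid fixed. Flat foot 84 mm across, belly 112, lid knob up to z = 99. Spout along +x, to 92 mm from the axis and z = 82; it may point any way at the end. A steel bow in its x-z plane carries a round wooden grip bar 11 mm thick, 56 long along x, centre at (0, 0, 144): grip it from above, closing along y. Origin: centre of its underside, z up.
- cup: Loose white espresso cup, 62 mm across the rim, 51 high, foot 43 across, 0.12 kg. Origin at its underside's height but off the bowl: the bowl's axis is at x = 0, y = +14.5 mm. Handle along -y, ending at y = -46 mm; at the start it points roughly to the robot. Grip it across the bowl from above, closing along its x.
- teaspoon: Loose metal teaspoon, 130 mm long (its x), 26 wide at the bowl, 11 high, 20 g. Origin: middle of its length and width, at its underside, z up. Grip it near the middle, closing along its y (up to 20 mm wide to the fingers there). Either end may point either way on the tray.
- sugar_bowl: Round white sugar bowl with lid, 95 mm across, 74 mm high, standing behind the tray; not to be moved. Origin: centre of its underside.
- egg_timer: Beige round kitchen timer, 60 mm across, 48 mm high, standing to the right of the tray; not to be moved. Origin: centre of its underside.

How it is judged:
At the end, for the whole second after the job is handed in: At rest and released: light flat in the warmer's cup; pot level on its arms, within 8 mm of centre; cup upright in the saucer's seat, within 8 mm, handle within about 35 deg of the spoon; spoon flat on the tray floor, 25 mm (short way) and 18 mm (long way) from its middle, 15 deg from straight (horizontal distance between tea_light and warmer below 0.006 m and z of tea_light in the frame of warmer between 0.002 and 0.0085 m and angle between each of tea_light, teaspoon's own z axis and vertical below 0.12 rad and horizontal distance between teapot and warmer below 0.008 m and z of teapot in the frame of warmer between 0.045 and 0.052 m and angle between teapot's own z axis and vertical below 0.08 rad and x of saucer in the frame of cup between -0.008 and 0.008 m and y of saucer in the frame of cup between 0.0065 and 0.0225 m and z of cup in the frame of saucer between 0.001 and 0.0075 m and angle between cup's own z axis and vertical below 0.1 rad and y of teaspoon in the frame of cup below -0.045 m and x of teaspoon in the frame of cup between -0.055 and 0.055 m and x of teaspoon in the frame of tray between -0.025 and 0.025 m and y of teaspoon in the frame of tray between -0.018 and 0.018 m and z of teaspoon in the frame of tray between 0.002 and 0.011 m and angle between the x axis of teaspoon and the x axis of tray, either way round below 0.26 rad and linear speed of each of tea_light, teapot, cup, teaspoon below 0.02 m/s); the robot touches nothing.
It fails at once if the teapot is tipped by more than about 30 degrees (angle between teapot's own z axis and vertical above 0.55 rad).
It fails at once if the sugar bowl is pushed by more than 25 mm (distance of sugar_bowl from where it was at the start of the episode above 0.025 m).
It fails at once if the kitchen timer is pushed by more than 25 mm (distance of egg_timer from where it was at the start of the episode above 0.025 m).
It also fails if it takes over 109 s, if anything falls off the work surface, if the arm or the gripper's body presses on something with over 40 N, if the wrist force passes 120 N, or if a joint passes its speed limit or range.

## Robot

A 6-joint arm with a two-finger parallel gripper is mounted at the origin on a cart in front of the work surface, level with it; the furniture and walls round the work are solid. World frame = base frame: x ahead of the robot, y to its left, z up, the work surface at z = 0. Lengths are in m, angles in rad, forces in N, time in s.
With the tool pointing down it reaches from about 0.375 to 0.925 m from the base axis. Payload 5.7 kg.
Tool frame: the origin (TCP) lies midway between the tips of the shut fingers; the grasp point (between the pads) lies grip_point_offset behind it (grip_point_offset is the distance from the TCP to the grasp point, in m); z points along the fingers, y is the line along which they close (so a half turn about z gives the same grasp; the last joint's range is limited). The gripper opens to 85 mm and grips with 20 to 120 N. Pads are 22 mm wide; open, the fingers measure 114 mm over their backs; the gripper's body (76 mm by 85 mm) begins 54 mm behind the grasp point. The pads swing forward as they close: fully open they stand 13 mm farther back than shut.
Start: joints at [1.184, 0.359, 1.51, -0, 1.272, -0.115], TCP at [0.161, 0.578, 0.231] pointing down, gripper open.
Joint ranges: [-2.97, 2.97], [-1.01, 2.36], [0.21, 2.38], [-0.96, 4.11], [0.2, 2.71], [-2.98, 2.98]. Speed limits (rad/s): [2.39, 2.39, 3.14, 3.14, 3.14, 3.14].

## Interface

Orientations are given as a rotation vector (axis times angle).
In Python, from bench import state, read_camera, camera_params, close_job, boxes_of, grip_point_offset gives the robot as it stands.
- The arm moves only by the tool arm_command, never from a script. Its arguments are lists of equal length, an entry for each row: "delta_rot": the turn, a rotation vector about the tool's x, y, z in rad, a list of three; "dp": the shift along the tool's x, y, z in mm, a list of three; "grip": the finger opening in mm, from 0 to 85.4. In form: {"delta_rot": [[wx, wy, wz], ...], "dp": [[dx, dy, dz], ...], "grip": [grip, ...]}. A call has 1 to 8 rows; each row is the pose to reach, as a shift and turn from the pose commanded when the call began, along the tool's axes at that moment; what a row does not reach only later rows make up. A row lasts 1/12 s, in which the tool goes at most 41.7 mm and 7.16 degrees, less where a joint would pass 70% of its speed; a pose out of reach is approached as far as the arm can. A call with a gripper value outside its range is refused whole. The fingers move at their own pace and stop on an object; "force" is the grip in N (left out, the last holds). Time passes only in rows, so rows that repeat a pose let the fingers close. It gives the time, the measured TCP pose, the force, the opening and the grip force at its end, in the units of the state.
- state(): the state, without advancing time (a new reading comes with each control period).
- read_camera(name): name is "scene" or "top" or "wrist"; returns (picture, depth): 400x640x3 uint8, red, green, blue; 400x640 float32, m along the optical axis (not along the pixel's ray), 0 where there is no reading.
- camera_params(name): a dict with "fovy" (degrees; the focal length in pixels is half the picture's height over the tangent of half this angle, whatever the lens; pixels are square), "cx", "cy" (the principal point, pixels), "k1" (the pictures are not rectified: a ray, as slopes to the right and down, at radius r is drawn at 1 + k1 r^2 times it, then the intrinsics apply), "view" (4x4, takes a point from world to camera coordinates). Camera axes: x right, y down, z forward; pixel columns grow to the right and rows downward; lengths in m; the calibration is good to about 2 mm. A picture is of the moment at which its call begins: read the wrist's pose just before it. camera_params takes no time and is no camera call; for the wrist camera it gives the pose at the moment of the call.
- close_job(): hands the job in; it is judged then, once.
Trained networks look in the newest picture that a camera, given by its name, has taken for a name from the list of things; names that differ only in an ending like _2 or _b are one class to them, and where a whole thing is asked for, a point or a joint stands for the part that bears it (a point fixed in the world has none). Each returns a list of dicts, best first, with "confidence" (0 to 1); they miss things now and then, are a little off and sometimes report something else, mostly with a low value. They report only what shows in the picture. A call takes as long as a camera call.
- boxes_of(camera, name): "point" ([x, y, z] in m, in the coordinates of the camera as it stood for that picture, good to about 4 mm: the middle of the surface that is visible of it).
The state is a dict: "clock": time; "q": joint angles; "joint_vel": joint speeds; "joint_torque": joint torques, N m; "tcp_pos": TCP position; "eef_rot": TCP orientation; "ft_force": force on the tool from outside, world axes, zero at the start; "moment": the same for the moment, N m; "width": opening from 0.0 (shut) to 1.0 (fully open); "finger_force": force on a finger pad.
Only numpy, scipy, OpenCV 4.12 (cv2) and the standard library are available. Lean on these libraries where they do the work, as an engineer would, in place of code of your own. Each camera call takes 0.05 s, during which the arm holds its last target. There are 200 camera calls.

## Working session

There is one attempt and no reset: what is moved stays moved. The work goes in short steps, Python scripts to look and compute and a tool call to move; the robot and the scene stay as the last step left them, time stands still between calls to the robot, and variables do not carry over. Pictures are saved under pics/ and viewed, at most 17 in all, crops included, and the job is handed in when it is done.

Besides the shell and the picture viewer there is one more tool, called after "Emit:" in YAML: its name, and indented under it one key for each argument. arm_command: Moves the arm, as the interface text tells. Its arguments: {"type":"object","properties":{"delta_rot":{"type":"array"},"dp":{"type":"array"},"grip":{"type":"array"},"force":{"type":"number"}},"required":["delta_rot","dp","grip"]}

```bash
ls; mkdir -p pics; cat > h.py <<'E'
import numpy as np, cv2
from bench import *
def snap(n, fn=None):
    P=camera_params(n); im,d=read_camera(n)
    if fn: cv2.imwrite('pics/'+fn,im[:,:,::-1])
    return P,im,d
def cloud(P,d):
    f=200/np.tan(np.radians(P['fovy'])/2)
    v,u=np.mgrid[0:400,0:640]
    K=np.array([[f,0,P['cx']],[0,f,P['cy']],[0,0,1.]])
    # invert r*(1+k r^2)
    x=(u-P['cx'])/f;y=(v-P['cy'])/f;a=x.copy();b=y.copy()
    for _ in range(20):
        s=1+P['k1']*(a*a+b*b);a=x/s;b=y/s
    c=np.stack([a*d,b*d,d,np.ones_like(d)],-1)
    w=c@np.linalg.inv(np.array(P['view'])).T
    w=w[...,:3]; w[d==0]=np.nan
    return w
def toworld(P,p): return (np.linalg.inv(np.array(P['view']))@np.r_[p,1])[:3]
E
python3 - <<'E'
from h import *
print(state()['tcp_pos'],state()['eef_rot'],grip_point_offset)
for c in ['scene','top']:
    P,im,d=snap(c,c+'0.png'); w=cloud(P,d); np.save(c+'0.npy',w)
    print(c,np.linalg.inv(P['view'])[:3].round(2).tolist())
    for n in 'tray warmer saucer tea_light teapot cup teaspoon sugar_bowl egg_timer'.split():
        r=boxes_of(c,n); print(n,[(toworld(P,q['point']).round(3).tolist(),round(q['confidence'],2)) for q in r[:2]])
print(state()['clock'])
E
```

```text
pics
[0.16082775 0.57732501 0.23043353] [-4.25618213e-01 -3.11212840e+00  2.85287622e-03] 0.0187
scene [[0.64, -0.55, 0.54, 0.06], [-0.77, -0.45, 0.46, -0.39], [-0.01, -0.71, -0.71, 0.73]]
tray [([0.511, 0.064, 0.005], 0.89)]
warmer [([0.503, -0.034, 0.009], 0.61)]
saucer [([0.525, 0.183, 0.02], 0.58)]
tea_light [([0.595, 0.348, 0.008], 0.47)]
teapot [([0.607, -0.22, 0.066], 0.66)]
cup [([0.47, 0.328, 0.039], 0.92)]
teaspoon [([0.432, -0.188, 0.007], 0.6)]
sugar_bowl [([0.663, 0.143, 0.048], 0.87)]
egg_timer [([0.53, -0.246, 0.039], 0.7), ([0.605, -0.22, 0.068], 0.4)]
top [[-0.02, -1.0, 0.06, 0.49], [-1.0, 0.02, -0.01, 0.04], [0.01, -0.06, -1.0, 0.9]]
tray [([0.526, 0.072, 0.009], 0.64)]
warmer [([0.496, -0.031, 0.012], 0.96)]
saucer [([0.518, 0.181, 0.016], 0.89)]
tea_light [([0.586, 0.352, 0.006], 0.61)]
teapot [([0.615, -0.198, 0.077], 0.83)]
cup [([0.467, 0.334, 0.029], 0.75), ([0.674, 0.154, 0.057], 0.21)]
teaspoon [([0.435, -0.183, 0.005], 0.72), ([0.589, 0.351, 0.007], 0.53)]
sugar_bowl [([0.674, 0.155, 0.059], 0.56)]
egg_timer [([0.537, -0.24, 0.035], 0.83), ([0.518, 0.18, 0.016], 0.39)]
1.0
```

View pics/top0.png

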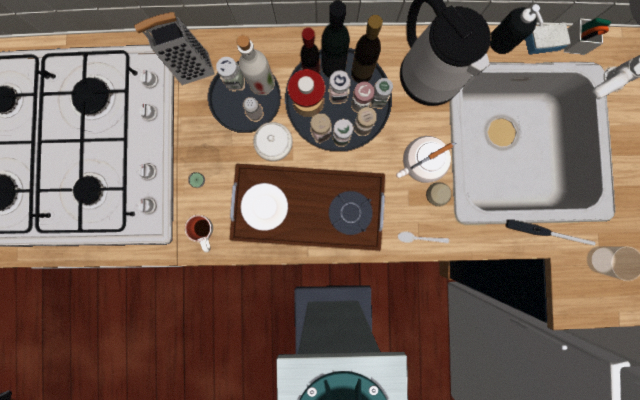

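View pics/scene0.png

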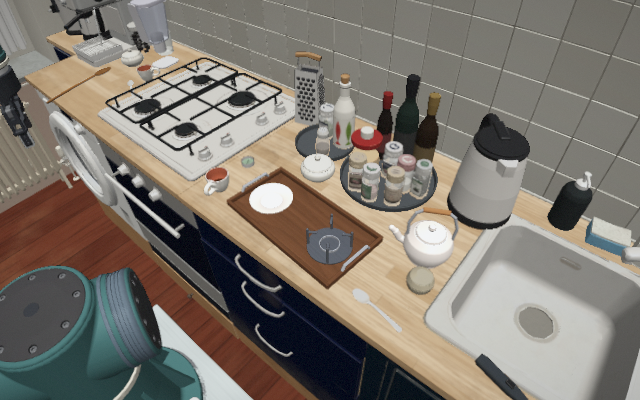

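The top view shows the tray at columns 232–385, with the saucer at (264,206), the warmer at (350,212), the cup at (199,229) with its handle towards the robot, the tea light at (196,180), the teapot at (430,158), the timer at (439,194) and the spoon at (422,238). The network points agree with this.

```bash
cat >> h.py <<'E'
def circ(p):
    A=np.c_[2*p[:,:2],np.ones(len(p))]; s=np.linalg.lstsq(A,(p[:,:2]**2).sum(1),rcond=None)[0]
    return s[:2].round(4),round(float(np.sqrt(s[2]+s[0]**2+s[1]**2)),4)
def near(w,x,y,r,z0,z1):
    m=(np.hypot(w[...,0]-x,w[...,1]-y)<r)&(w[...,2]>z0)&(w[...,2]<z1)
    return w[m]
def mec(p):
    c,r=cv2.minEnclosingCircle((p[:,:2]*1000).astype(np.float32)); return np.round(c,1),round(r,1)
E
python3 - <<'E'
from h import *
for c in ['top','scene']:
    w=np.load(c+'0.npy'); im=cv2.imread(f'pics/{c}0.png').astype(int)
    print(c)
    f=near(w,.55,.3,.03,-.02,.02); print('table z',np.median(f[:,2]),len(f))
    q=near(w,.588,.35,.03,.008,.03); print('light',mec(q),len(q),q[:,2].max(), q[:,:2].mean(0))
    q=near(w,.468,.34,.06,.043,.07); print('cup rim',mec(q),len(q))
    q=near(w,.468,.33,.07,.02,.07); print('cup all',mec(q), q[:,:2].min(0),q[:,:2].max(0))
    q=near(w,.613,-.20,.1,.12,.17); print('bar',len(q),q.mean(0) if len(q) else 0)
    if len(q)>3: m=q[:,2]>.135; e=np.linalg.svd(q[m,:2]-q[m,:2].mean(0))[2][0]; print(q[m].mean(0),e,q[m][:,2].max(),len(q[m]), q[m].min(0),q[m].max(0))
    q=near(w,.613,-.20,.1,.025,.085); print('pot',mec(q),len(q))
    q=near(w,.62,-.21,.03,.088,.106); print('knob',q[:,:3].mean(0) if len(q) else 0,len(q))
    q=near(w,.435,-.185,.09,.003,.03); l=np.linalg.svd(q[:,:2]-q[:,:2].mean(0))[2][0] if len(q)>2 else 0; print('spoon',len(q),q.mean(0),l,mec(q))
    q=near(w,.52,.182,.075,.017,.03); print('saucer',mec(q),len(q))
    q=near(w,.5,-.033,.075,.04,.075); print('tips',q.round(3).tolist()[:30])
    q=near(w,.534,-.243,.045,.03,.06); print('timer',mec(q),len(q))
    q=near(w,.67,.155,.07,.03,.09); print('sugar',mec(q),len(q))
E
```

```text
top
table z -0.0005071791669201686 448
light (array([589.3, 350. ]), 19.7) 90 0.018489875457409988 [0.58993551 0.35049921]
cup rim (array([458.3, 329.6]), 43.5) 225
cup all (array([467.2, 312. ]), 52.5) [0.41521123 0.26066816] [0.50121669 0.36309688]
bar 194 [ 0.62212142 -0.20802817  0.14473532]
[ 0.62404268 -0.21158717  0.14661531] [-0.47785935  0.87843636] 0.15270016435176914 173 [ 0.60352494 -0.24948006  0.13552907] [ 0.64586833 -0.17788226  0.15270016]
pot (array([ 594.1, -196.7]), 89.6) 1927
knob [ 0.62336582 -0.21380496  0.09274517] 14
spoon 347 [ 0.43757247 -0.18461833  0.00770918] [0.01267422 0.99991968] (array([ 435.2, -184.7]), 89.7)
saucer (array([521.1, 191.4]), 66.1) 701
tips [[0.543, 0.002, 0.061], [0.543, -0.001, 0.063], [0.543, -0.003, 0.061], [0.541, 0.002, 0.059], [0.541, -0.001, 0.059], [0.541, -0.003, 0.059], [0.54, 0.001, 0.045], [0.539, -0.001, 0.052], [0.539, -0.003, 0.055], [0.539, -0.006, 0.054], [0.537, -0.001, 0.052], [0.537, -0.003, 0.054], [0.537, -0.006, 0.052], [0.535, -0.003, 0.053], [0.534, -0.005, 0.054], [0.534, -0.008, 0.052], [0.532, -0.005, 0.052
[... 1181 characters left out ...]
06], [0.546, -0.004, 0.058], [0.544, -0.002, 0.055], [0.547, -0.003, 0.053], [0.542, -0.001, 0.053], [0.545, -0.002, 0.051], [0.544, -0.005, 0.054], [0.539, -0.004, 0.054], [0.542, -0.004, 0.052], [0.542, -0.007, 0.054], [0.537, -0.005, 0.053], [0.538, -0.007, 0.053], [0.534, -0.007, 0.053], [0.534, -0.011, 0.056], [0.53, -0.01, 0.055], [0.533, -0.012, 0.054], [0.536, -0.012, 0.051], [0.528, -0.012, 0.055], [0.529, -0.014, 0.055], [0.527, -0.013, 0.053], [0.529, -0.015, 0.053], [0.475, 0.014, 0.061], [0.478, 0.013, 0.06], [0.474, 0.013, 0.06], [0.475, 0.011, 0.061], [0.476, 0.009, 0.061], [0.474, 0.013, 0.056]]
timer (array([ 547.6, -241.1]), 33.5) 545
sugar (array([680.3, 145.4]), 55.8) 707
```

```bash
python3 - <<'E'
from h import *
# tray from brown colour, z near rim/floor
for c in ['top','scene']:
    w=np.load(c+'0.npy'); im=cv2.imread(f'pics/{c}0.png')
    hsv=cv2.cvtColor(im,cv2.COLOR_BGR2HSV)
    reg=(np.abs(w[...,0]-.51)<.16)&(np.abs(w[...,1]-.07)<.25)&(w[...,2]<.035)
    rim=reg&(w[...,2]>.013)&(w[...,2]<.028)&(im[...,2]<120)&(hsv[...,1]>80)
    p=w[rim]; r=cv2.minAreaRect((p[:,:2]*1000).astype(np.float32)); print(c,'rim',len(p),r)
    m=reg&(w[...,2]>-.005)&(im[...,2]<110)&(hsv[...,1]>80)
    m=cv2.morphologyEx(m.astype(np.uint8),cv2.MORPH_OPEN,np.ones((3,3)))>0
    p=w[m]; print('all',len(p),cv2.minAreaRect((p[:,:2]*1000).astype(np.float32)))
    # saucer white
    m=(np.hypot(w[...,0]-.521,w[...,1]-.183)<.08)&(hsv[...,1]<40)&(im[...,2]>140)&(w[...,2]<.03)
    p=w[m];print('saucer',mec(p),len(p),p[:,:2].mean(0))
    m=(np.hypot(w[...,0]-.5,w[...,1]+.033)<.08)&(hsv[...,1]<90)&(im[...,0]>im[...,2]*.8)&(w[...,2]<.03)&(im[...,2]<110)
    p=w[m];print('warmer base',mec(p),len(p),p[:,:2].mean(0))
    q=near(w,.5,-.033,.075,.055,.075)
    l=[]
    for a in q:
        for k in l:
            if np.hypot(*(k[0][:2]-a[:2]))<.025: k.append(a);break
        else: l.append([a])
    for k in l: print('tip',np.mean(k,0).round(4),len(k))
    # cup rim / spoon
    for z0,z1 in[(.012,.03),(.03,.042),(.048,.056)]:
        q=near(w,.467,.312,.06,z0,z1); print('cup',z0,len(q),mec(q),q[:,:2].min(0).round(3),q[:,:2].max(0).round(3))
P=camera_params('wrist');print(np.linalg.inv(P['view']).round(3).tolist(),P['fovy'])
E
```

```text
top rim 1557 ((551.2352905273438, 100.45018005371094), (423.5890808105469, 252.4488525390625), 85.26741790771484)
all 7947 ((519.313232421875, 77.58662414550781), (372.22088623046875, 191.60275268554688), 85.25867462158203)
saucer (array([519.7, 191.7]), 66.8) 1752 [0.52002605 0.18150018]
warmer base (array([494.6, -42.1]), 66.9) 1373 [ 0.50096315 -0.02968154]
tip [ 0.5405 -0.002   0.0596] 7
tip [ 0.5258 -0.0658  0.0586] 11
tip [0.4764 0.0084 0.0583] 9
tip [ 0.4619 -0.0539  0.0594] 10
cup 0.012 444 (array([467. , 305.9]), 54.2) [0.422 0.254] [0.494 0.359]
cup 0.03 88 (array([468.4, 306.7]), 54.1) [0.415 0.258] [0.499 0.361]
cup 0.048 141 (array([461.5, 330.7]), 40.1) [0.424 0.301] [0.501 0.363]
scene rim 1295 ((518.3729858398438, 72.32453918457031), (367.0148620605469, 189.50950622558594), 85.01287078857422)
all 821 ((516.9765014648438, 71.88130187988281), (365.1152648925781, 186.33157348632812), 84.97715759277344)
saucer (array([520.3, 193.6]), 69.8) 1092 [0.52447354 0.18479516]
warmer base (array([504.4, -31.5]), 55.2) 1152 [ 0.50032255 -0.03211301]
tip [ 0.5405 -0.0056  0.0582] 9
tip [0.4754 0.0119 0.0592] 8
tip [ 0.5296 -0.0719  0.0589] 12
tip [ 0.4632 -0.0574  0.0585] 12
cup 0.012 260 (array([467.3, 306.6]), 54.8) [0.418 0.254] [0.502 0.361]
cup 0.03 148 (array([470.3, 308.9]), 54.6) [0.416 0.262] [0.503 0.363]
cup 0.048 95 (array([466.2, 326. ]), 40.9) [0.427 0.299] [0.506 0.364]
[[0.269, 0.929, 0.255, 0.096], [0.963, -0.259, -0.072, 0.597], [-0.001, 0.265, -0.964, 0.373], [0.0, 0.0, 0.0, 1.0]] 68.01366942828004
```

```bash
cat >> h.py <<'E'
from scipy.spatial.transform import Rotation as R
def down(yaw):
    t=np.radians(yaw); y=np.array([np.cos(t),np.sin(t),0]); z=np.array([0,0,-1.]); return R.from_matrix(np.c_[np.cross(y,z),y,z])
def plan(*targets,start=None):
    """targets (x,y,z,yawdeg); all relative to the current pose"""
    s=state(); p=s['tcp_pos']; r=R.from_rotvec(s['eef_rot'])
    if start: p=np.array(start[:3]); r=down(start[3])
    for t in targets:
        yaw=t[3]
        d=r.inv().apply(np.array(t[:3])-p)*1000
        c=[(r.inv()*down(yaw+k)).as_rotvec() for k in(0,180)]
        c=min(c,key=lambda v:np.linalg.norm(v))
        print('dp',d.round(1).tolist(),'rot',c.round(4).tolist(),'rows',round(max(np.linalg.norm(d)/41.7,np.degrees(np.linalg.norm(c))/7.16),1))
E
python3 -c "
from h import *
plan((.49,.335,.23,79))"
```

```text
dp [-382.1, -145.7, 1.3] rot [-0.0001, -0.0, -0.0798] rows 9.8
```

Emit:
arm_command:
  dp:
    - [-382,-146,0]
    - [-382,-146,0]
    - [-382,-146,0]
    - [-382,-146,0]
    - [-382,-146,0]
    - [-382,-146,0]
    - [-382,-146,0]
    - [-382,-146,0]
  delta_rot:
    - [0,0,-0.08]
    - [0,0,-0.08]
    - [0,0,-0.08]
    - [0,0,-0.08]
    - [0,0,-0.08]
    - [0,0,-0.08]
    - [0,0,-0.08]
    - [0,0,-0.08]
  grip: [60,60,60,60,60,60,60,60]
  force: 30

```text
clock: 1.67
tcp_pos: [0.4305, 0.3783, 0.2314]
eef_rot: [0.301, 3.127, 0.0]
ft_force: [1.1, -0.3, 1.1]
width: 0.705
finger_force: 0.0
```

```bash
python3 - <<'E'
from h import *
print(state()['tcp_pos'],state()['width'])
P,im,d=snap('wrist','w1.png'); w=cloud(P,d); np.save('w1.npy',w)
for n in ['tea_light','cup','saucer']:
    print(n,[(toworld(P,q['point']).round(3).tolist(),round(q['confidence'],2)) for q in boxes_of('wrist',n)[:2]])
q=near(w,.589,.35,.03,.010,.03); print('light',mec(q),len(q),np.median(q[:,2]))
q=near(w,.467,.312,.07,.045,.056); print('cup',len(q),mec(q))
E
```

```text
[0.43049222 0.3782676  0.23144815] 0.7051306795931404
tea_light [([0.592, 0.354, 0.008], 0.6)]
cup [([0.472, 0.325, 0.034], 0.86), ([0.5, -0.025, 0.01], 0.49)]
saucer [([0.509, 0.172, 0.011], 0.69)]
light (array([591. , 351.1]), 20.2) 151 0.012727747946639612
cup 796 (array([461.3, 330.4]), 42.8)
```

View pics/w1.png

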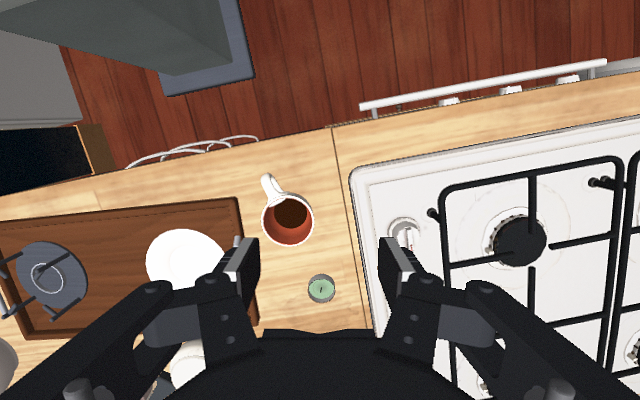

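The wrist view shows the tea light at (321,289), the cup at (289,218) with its handle at (270,183), and the saucer at (188,262). I'll hover over the light next.

```bash
python3 -c "
from h import *
plan((.56,.351,.14,79))"
```

```text
dp [-133.1, -2.2, 91.1] rot [-0.0, -0.0005, -0.0029] rows 3.9
```

Emit:
arm_command:
  dp:
    - [-133,-2,91]
    - [-133,-2,91]
    - [-133,-2,91]
    - [-133,-2,91]
    - [-133,-2,91]
    - [-133,-2,91]
  delta_rot:
    - [0,0,0]
    - [0,0,0]
    - [0,0,0]
    - [0,0,0]
    - [0,0,0]
    - [0,0,0]
  grip: [60,60,60,60,60,60]

```text
clock: 2.37
tcp_pos: [0.5582, 0.3527, 0.1383]
eef_rot: [-0.301, -3.124, 0.003]
ft_force: [0.2, -0.1, -0.9]
width: 0.703
finger_force: 0.0
```

```bash
python3 - <<'E'
from h import *
print(state()['tcp_pos'],state()['width'])
P,im,d=snap('wrist','w2.png'); w=cloud(P,d); np.save('w2.npy',w)
q=near(w,.591,.351,.03,.006,.03); print('light',mec(q),len(q),np.median(q[:,2]),q[:,:2].mean(0))
hsv=cv2.cvtColor(im,cv2.COLOR_RGB2HSV)
g=(hsv[...,0]>35)&(hsv[...,0]<90)&(hsv[...,1]>40)&(hsv[...,2]>60)
p=w[g&(np.hypot(w[...,0]-.591,w[...,1]-.351)<.04)]; print('green',len(p),mec(p),p.mean(0))
plan((.591,.351,.007,79),(.591,.351,.06,79))
E
```

```text
[0.55815862 0.35273291 0.13827785] 0.7026429659251181
light (array([590.7, 351.3]), 19.4) 1041 0.007731934614534586 [0.59181891 0.35142351]
green 896 (array([590.5, 351.9]), 18.2) [0.59109639 0.35154353 0.00699248]
dp [-33.5, 4.2, 132.5] rot [-0.0009, -0.0023, 0.0009] rows 3.3
dp [-33.3, 4.2, 79.5] rot [-0.0009, -0.0023, 0.0009] rows 2.1
```

View pics/w2.png

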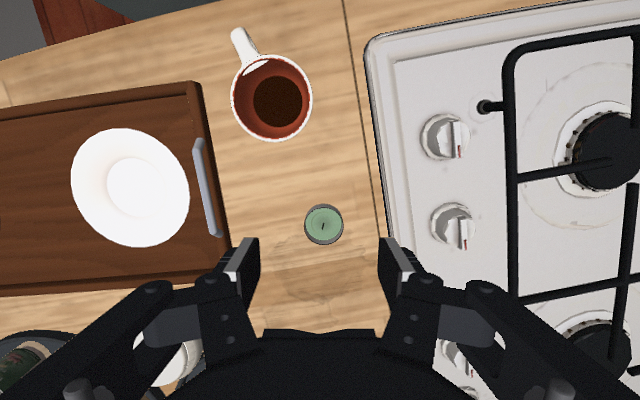

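The light is centred at (323,224) and measures (0.591, 0.3515). The cup is at (271,97) and the saucer at (130,187). I'll grip the light now.

Emit:
arm_command:
  dp:
    - [-33,4,40]
    - [-33,4,90]
    - [-33,4,120]
    - [-33,4,132]
    - [-33,4,132]
    - [-33,4,132]
    - [-33,4,132]
    - [-33,4,132]
  delta_rot:
    - [0,0,0]
    - [0,0,0]
    - [0,0,0]
    - [0,0,0]
    - [0,0,0]
    - [0,0,0]
    - [0,0,0]
    - [0,0,0]
  grip: [60,60,60,60,60,30,30,30]

```text
clock: 3.08
tcp_pos: [0.5937, 0.3516, 0.0115]
eef_rot: [0.299, 3.123, 0.004]
ft_force: [-0.3, -0.2, -0.4]
width: 0.413
finger_force: 29.9
```

```bash
python3 - <<'E'
from h import *
s=state();print(s['tcp_pos'],s['width'],s['finger_force'])
w=np.load('w2.npy'); im=cv2.imread('pics/w2.png'); hsv=cv2.cvtColor(im,cv2.COLOR_BGR2HSV)
# saucer
m=(hsv[...,1]<40)&(im[...,2]>140)&(np.hypot(w[...,0]-.521,w[...,1]-.183)<.08)&(w[...,2]<.028)&(w[...,2]>.003)
p=w[m]; print('saucer',mec(p),p.mean(0),circ(p))
for z0 in (.015,.017,.019):
    q=p[p[:,2]>z0]; print(z0,circ(q),len(q))
# cup rim
r=(np.hypot(w[...,0]-.467,w[...,1]-.33)<.08)&(w[...,2]>.047)&(w[...,2]<.056)&(hsv[...,1]<60)
p=w[r]; print('rim',len(p),mec(p),circ(p))
# robust ransac circle r=31
rng=np.random.default_rng(0);best=0
for _ in range(3000):
    a=p[rng.choice(len(p),3,False)]
    try:c,R0=circ(a)
    except Exception: continue
    if abs(R0-.0305)>.002: continue
    n=(np.abs(np.hypot(*(p[:,:2]-c).T)-R0)<.0015).sum()
    if n>best: best=n;bc=c,R0
print(best,bc)
c=bc[0]
h=(np.hypot(w[...,0]-c[0],w[...,1]-c[1])<.07)&(np.hypot(w[...,0]-c[0],w[...,1]-c[1])>.036)&(w[...,2]>.012)&(w[...,2]<.056)&(hsv[...,1]<60)
h=w[h];print('handle',len(h),h.mean(0),h.min(0),h.max(0),np.degrees(np.arctan2(*(h.mean(0)[:2]-c)[::-1])))
E
```

```text
[0.5937232  0.35163042 0.01151053] 0.41315549974602805 29.899323937715963
saucer (array([520.6, 175.3]), 64.1) [0.51941127 0.17988682 0.01502084] (array([0.5204, 0.1818]), 0.0405)
0.015 (array([0.5205, 0.1824]), 0.0479) 6173
0.017 (array([0.5207, 0.1825]), 0.0504) 4360
0.019 (array([0.5207, 0.1826]), 0.0531) 2114
rim 1221 (array([462.2, 330.3]), 41.8) (array([0.4673, 0.3326]), 0.0313)
746 (array([0.4721, 0.3344]), 0.03)
handle 498 [0.42831117 0.32186867 0.04492719] [0.41542998 0.31297753 0.02008338] [0.4396729  0.33053188 0.05037464] -164.03013065677285
```

```bash
python3 -c "
from h import *
print(state()['tcp_pos'])
plan((.5937,.3516,.15,79),(.5937,.12,.17,79),(.46,-.03,.19,79))"
```

```text
[0.5937232  0.35163042 0.01151053]
dp [-0.5, 0.4, -138.5] rot [0.0029, 0.0038, 0.0011] rows 3.3
dp [-44.5, -227.0, -159.0] rot [0.0029, 0.0038, 0.0011] rows 6.7
dp [58.2, -399.6, -179.9] rot [0.0029, 0.0038, 0.0011] rows 10.6
```

Emit:
arm_command:
  dp:
    - [0,0,-40]
    - [0,0,-80]
    - [0,0,-120]
    - [0,-25,-150]
    - [10,-65,-165]
    - [20,-105,-178]
    - [30,-145,-180]
    - [40,-185,-180]
  delta_rot:
    - [0,0,0]
    - [0,0,0]
    - [0,0,0]
    - [0,0,0]
    - [0,0,0]
    - [0,0,0]
    - [0,0,0]
    - [0,0,0]
  grip: [30,30,30,30,30,30,30,30]

```text
clock: 3.75
tcp_pos: [0.5199, 0.178, 0.1922]
eef_rot: [0.298, 3.12, 0.003]
ft_force: [0.9, -0.7, -0.2]
width: 0.412
finger_force: 30.1
```

```bash
python3 -c "
from h import *
print(state()['tcp_pos'],state()['width'],state()['finger_force'])
plan((.46,-.03,.19,79))"
```

```text
[0.51987491 0.17796795 0.19215962] 0.41203437178733804 30.149193500401452
dp [19.4, -215.6, 1.5] rot [0.0027, 0.0068, 0.0013] rows 5.2
```

Emit:
arm_command:
  dp:
    - [19,-215,0]
    - [19,-215,0]
    - [19,-215,0]
    - [19,-215,0]
    - [19,-215,0]
    - [19,-215,0]
    - [19,-215,0]
    - [19,-215,0]
  delta_rot:
    - [0,0,0]
    - [0,0,0]
    - [0,0,0]
    - [0,0,0]
    - [0,0,0]
    - [0,0,0]
    - [0,0,0]
    - [0,0,0]
  grip: [30,30,30,30,30,30,30,30]

```text
clock: 4.42
tcp_pos: [0.4602, -0.0289, 0.1898]
eef_rot: [0.304, 3.124, 0.0]
ft_force: [0.1, 0.2, -0.5]
width: 0.413
finger_force: 30.2
```

```bash
python3 - <<'E'
from h import *
s=state();print(s['tcp_pos'],s['width'],s['finger_force'])
P,im,d=snap('wrist','w3.png'); w=cloud(P,d); np.save('w3.npy',w)
print([(toworld(P,q['point']).round(3).tolist(),round(q['confidence'],2)) for q in boxes_of('wrist','tea_light')[:2]])
q=near(w,.5,-.03,.075,.055,.072)
l=[]
for a in q:
    for k in l:
        if np.hypot(*(k[0][:2]-a[:2]))<.025: k.append(a);break
    else: l.append([a])
for k in l: print('tip',np.mean(k,0).round(4),len(k))
q=near(w,.5,-.03,.035,.014,.022); print('ring',circ(q),mec(q),len(q))
E
```

```text
[ 0.46022102 -0.02885973  0.18978215] 0.41269429141391595 30.169007603544742
[([0.465, -0.026, 0.188], 0.83)]
tip [ 0.4592 -0.0557  0.06  ] 39
tip [0.4732 0.0137 0.0598] 36
ring (array([ 0.5016, -0.0281]), 0.0231) (array([496.5, -24.8]), 23.6) 116
```

View pics/w3.png

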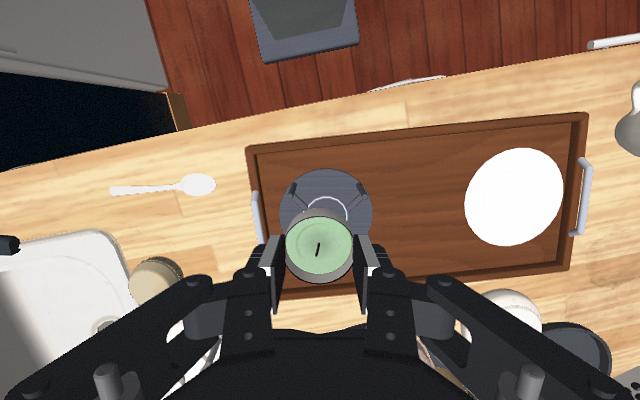

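```bash
python3 - <<'E'
from h import *
w=np.load('w3.npy'); im=cv2.imread('pics/w3.png'); hsv=cv2.cvtColor(im,cv2.COLOR_BGR2HSV)
g=(hsv[...,0]>35)&(hsv[...,0]<90)&(hsv[...,1]>40)&(w[...,2]>.15)&(np.hypot(w[...,0]-.465,w[...,1]+.026)<.05)
p=w[g];print(len(p),mec(p),p.mean(0),p.std(0),np.linalg.lstsq(np.c_[p[:,:2]-p[:,:2].mean(0),np.ones(len(p))],p[:,2],rcond=None)[0])
q=near(w,.462,-.027,.026,.19,.215);q=q[np.hypot(q[:,0]-.462,q[:,1]+.027)>.015];print(len(q),mec(q),q[:,2].min(),np.percentile(q[:,2],[50,95]))
E
```

```text
3080 (array([459.9, -26.1]), 49.5) [ 0.45811908 -0.02808218  0.19112378] [0.00874103 0.01105622 0.02118297] [-0.78640165 -0.14844497  0.19112378]
1481 (array([457.2, -26.1]), 24.0) 0.1900271117205766 [0.19861076 0.21338264]
```

```bash
python3 - <<'E'
from h import *
w=np.load('w3.npy'); im=cv2.imread('pics/w3.png'); hsv=cv2.cvtColor(im,cv2.COLOR_BGR2HSV)
g=((hsv[...,0]>35)&(hsv[...,0]<90)&(hsv[...,1]>40)).astype(np.uint8)
n,lab,st,ce=cv2.connectedComponentsWithStats(g); k=lab[250,320]; print(st[k],ce[k])
m=cv2.erode((lab==k).astype(np.uint8),np.ones((5,5)))>0
p=w[m]; med=np.median(p[:,2]); p=p[np.abs(p[:,2]-med)<.008]
print(med,mec(p),np.median(p,0),np.linalg.lstsq(np.c_[p[:,:2]-p[:,:2].mean(0),np.ones(len(p))],p[:,2],rcond=None)[0])
E
```

```text
[ 286  217   66   57 2880] [318.540625   244.52708333]
nan (array([0., 0.]), 0.0) [nan nan nan] [0. 0. 0.]
  return _methods._mean(a, axis=axis, dtype=dtype,
  ret = um.true_divide(
<stdin>:7: RuntimeWarning: Mean of empty slice.
```

```bash
cat >> h.py <<'E'
def ray(P,u,v,z):
    f=200/np.tan(np.radians(P['fovy'])/2)
    x,y=(u-P['cx'])/f,(v-P['cy'])/f; a,b=x,y
    for _ in range(30): s=1+P['k1']*(a*a+b*b);a,b=x/s,y/s
    C=np.linalg.inv(np.array(P['view'])); d=C[:3,:3]@[a,b,1]; o=C[:3,3]
    return o+d*(z-o[2])/d[2]
E
python3 - <<'E'
from h import *
P=camera_params('wrist'); print(state()['tcp_pos'])
for z in (.185,.19,.195): print(z,ray(P,319,245.5,z),ray(P,319,217,z)-ray(P,319,274,z))
w=np.load('w3.npy'); print(w[235:258:4,305:335:4,2].round(3))
E
```

```text
[ 0.46028183 -0.02774292  0.18917138]
0.185 [ 0.45936034 -0.02636836  0.185     ] [-0.03265858  0.00632557  0.        ]
0.19 [ 0.45712621 -0.02593874  0.19      ] [-0.03154175  0.00610926  0.        ]
0.195 [ 0.45489208 -0.02550912  0.195     ] [-0.03042493  0.00589294  0.        ]
[[0.185 0.186 0.184 0.184 0.184 0.185 0.184 0.185]
 [0.185 0.185 0.184 0.184 0.185 0.186 0.184 0.185]
 [0.185 0.184 0.184 0.184 0.184 0.185 0.185 0.185]
 [0.184 0.184 0.184 0.188 0.185 0.184 0.184 0.185]
 [0.185 0.184 0.185 0.191 0.185 0.184 0.185 0.186]
 [0.185 0.184 0.184 0.184 0.184 0.185 0.185 0.186]]
```

```bash
python3 -c "
from h import *
plan((.5026,-.029,.08,79),(.5026,-.029,.024,79))"
```

```text
dp [-41.6, 6.7, 109.3] rot [0.0005, 0.002, 0.001] rows 2.8
dp [-41.5, 6.7, 165.3] rot [0.0005, 0.002, 0.001] rows 4.1
```

Emit:
arm_command:
  dp:
    - [-41,7,0]
    - [-41,7,40]
    - [-41,7,80]
    - [-41,7,110]
    - [-41,7,130]
    - [-41,7,140]
    - [-41,7,140]
    - [-41,7,140]
  delta_rot:
    - [0,0,0]
    - [0,0,0]
    - [0,0,0]
    - [0,0,0]
    - [0,0,0]
    - [0,0,0]
    - [0,0,0]
    - [0,0,0]
  grip: [30,30,30,30,30,30,30,30]

```text
clock: 5.18
tcp_pos: [0.5015, -0.0288, 0.0485]
eef_rot: [-0.298, -3.127, -0.0]
ft_force: [-0.3, 0.4, 0.2]
width: 0.412
finger_force: 30.2
```

```bash
python3 - <<'E'
from h import *
s=state();print(s['tcp_pos'],s['width'],s['ft_force'])
P,im,d=snap('wrist','w4.png'); w=cloud(P,d)
q=near(w,.5,-.03,.075,.055,.072)
l=[]
for a in q:
    for k in l:
        if np.hypot(*(k[0][:2]-a[:2]))<.025: k.append(a);break
    else: l.append([a])
for k in l: print('tip',np.mean(k,0).round(4),len(k))
plan((.5026,-.029,.024,79))
E
```

```text
[ 0.5015223  -0.02884464  0.04849081] 0.4115238988748867 [-0.32843893  0.38597537  0.18294828]
tip [ 0.4597 -0.055   0.0599] 164
tip [0.4734 0.0137 0.0598] 166
tip [ 0.4913 -0.0482  0.0642] 591
tip [ 0.4996 -0.0052  0.0642] 589
dp [-0.3, 0.3, 25.2] rot [-0.0, 0.0017, 0.0014] rows 0.6
```

View pics/w4.png

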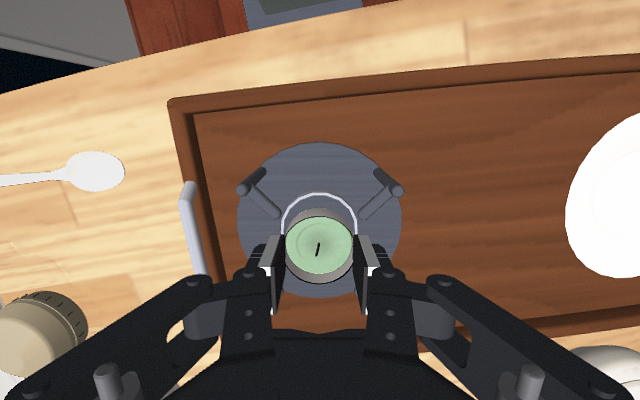

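The light is held over the ring and centred, at column 319 between the leg tips at 245 and 395. I'll lower it and release.

Emit:
arm_command:
  dp:
    - [0,0,12]
    - [0,0,20]
    - [0,0,24]
    - [0,0,24]
    - [0,0,24]
    - [0,0,24]
  delta_rot:
    - [0,0,0]
    - [0,0,0]
    - [0,0,0]
    - [0,0,0]
    - [0,0,0]
    - [0,0,0]
  grip: [30,30,30,30,30,30]

```text
clock: 5.73
tcp_pos: [0.5013, -0.0299, 0.0248]
eef_rot: [0.301, 3.126, -0.0]
ft_force: [-0.5, 0.6, -0.3]
width: 0.408
finger_force: 30.2
```

Emit:
arm_command:
  dp:
    - [0,0,0]
    - [0,0,0]
    - [0,0,0]
    - [0,0,-40]
    - [0,0,-80]
    - [40,0,-120]
    - [60,0,-160]
    - [60,0,-160]
  delta_rot:
    - [0,0,0]
    - [0,0,0]
    - [0,0,0]
    - [0,0,0]
    - [0,0,0]
    - [0,0,0]
    - [0,0,0]
    - [0,0,0]
  grip: [52,52,52,52,52,52,52,52]

```text
clock: 6.4
tcp_pos: [0.4404, -0.0179, 0.1875]
eef_rot: [0.3, 3.126, -0.0]
ft_force: [-0.2, -0.6, 0.4]
width: 0.61
finger_force: 0.0
```

```bash
python3 - <<'E'
from h import *
s=state();print(s['tcp_pos'],s['width'],s['ft_force'])
P,im,d=snap('wrist','w5.png'); w=cloud(P,d); np.save('w5.npy',w)
hsv=cv2.cvtColor(im,cv2.COLOR_RGB2HSV)
g=(hsv[...,0]>35)&(hsv[...,0]<90)&(hsv[...,1]>40)&(np.hypot(w[...,0]-.501,w[...,1]+.028)<.04)
p=w[g]; print('wax',len(p),mec(p),p.mean(0),np.percentile(p[:,2],[5,50,95]))
q=near(w,.5,-.03,.075,.054,.072)
l=[]
for a in q:
    for k in l:
        if np.hypot(*(k[0][:2]-a[:2]))<.025: k.append(a);break
    else: l.append([a])
for k in l: print('tip',np.mean(k,0).round(4),len(k))
E
```

```text
[ 0.44041438 -0.01787801  0.18752284] 0.6102699556241573 [-0.15940469 -0.64843593  0.36922929]
wax 632 (array([499.8, -28.9]), 17.8) [ 0.50022848 -0.02924063  0.01797167] [0.01604591 0.01804265 0.01961976]
tip [ 0.461  -0.0544  0.0582] 52
tip [0.4746 0.0115 0.0587] 47
tip [ 0.5274 -0.0675  0.0582] 48
tip [ 0.5399 -0.0024  0.0577] 56
```

View pics/w5.png

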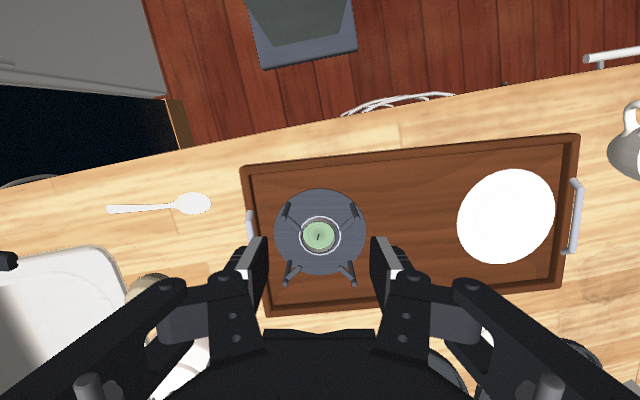

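The light sits flat in the ring, with its wax at (318,236) and z = 18 mm as expected. The spoon shows at (107–211, 205). I'll do the spoon and cup before the pot, to keep the pot out of the way.

```bash
python3 - <<'E'
from h import *
def spoon(w,im):
    hsv=cv2.cvtColor(im,cv2.COLOR_BGR2HSV)
    m=((np.hypot(w[...,0]-.437,w[...,1]+.185)<.1)&(hsv[...,1]<45)&(im[...,2]>130)&(w[...,2]<.03)&(w[...,2]>-.01)&(w[...,1]<-.1)).astype(np.uint8)
    n,lab,st,ce=cv2.connectedComponentsWithStats(m); k=1+st[1:,4].argmax()
    p=w[lab==k]; e=np.linalg.svd(p[:,:2]-p[:,:2].mean(0))[2][0]; t=(p[:,:2]-p[:,:2].mean(0))@e
    n_=np.array([-e[1],e[0]]); 
    a,b=t.min(),t.max(); mid=p[:,:2].mean(0)+e*(a+b)/2
    u=(p[:,:2]-mid)@n_; tt=(p[:,:2]-mid)@e
    print(len(p),'len',b-a,'mid',mid,'ang',np.degrees(np.arctan2(e[1],e[0])),'z',np.median(p[:,2]),p[:,2].max())
    for x in np.arange(-.06,.061,.015):
        s=np.abs(tt-x)<.006
        print(round(x,3),(u[s].min()*1e3).round(1),(u[s].max()*1e3).round(1),p[s][:,2].mean().round(4))
for f in['w5','w3','w4']:
    try: w=np.load(f+'.npy')
    except Exception: continue
    spoon(w,cv2.imread(f'pics/{f}.png'))
w=np.load('w5.npy'); im=cv2.imread('pics/w5.png'); hsv=cv2.cvtColor(im,cv2.COLOR_BGR2HSV)
m=(np.abs(w[...,0]-.51)<.13)&(np.abs(w[...,1]-.07)<.21)&(w[...,2]<.035)&(w[...,2]>.003)&(im[...,2]<130)&(hsv[...,1]>90)
m=cv2.morphologyEx(m.astype(np.uint8),cv2.MORPH_OPEN,np.ones((3,3)))>0
print('tray',cv2.minAreaRect((w[m][:,:2]*1000).astype(np.float32)))
plan((.42,-.165,.15,5))
E
```

```text
1078 len 0.13272613542544653 mid [ 0.43440964 -0.20938247] ang -96.74758431726376 z 0.004892075028286785 0.01189915332570779
-0.06 -11.5 11.3 0.0049
-0.045 -13.4 13.9 0.0028
-0.03 -11.9 11.5 0.0051
-0.015 -3.5 2.5 0.0099
0.0 -3.7 2.6 0.0099
0.015 -3.3 3.5 0.0087
0.03 -3.8 4.2 0.0068
0.045 -4.3 4.9 0.0048
0.06 -5.5 5.7 0.0026
1168 len 0.13180184454916016 mid [ 0.43436564 -0.20905699] ang -96.7568162310352 z 0.004900865035291385 0.011718287492366697
-0.06 -11.2 11.3 0.005
-0.045 -13.4 14.4 0.0027
-0.03 -11.6 13.4 0.0049
-0.015 -3.2 4.9 0.0088
0.0 -2.9 4.9 0.0094
0.015 -3.8 5.5 0.0084
0.03 -4.4 6.1 0.0065
0.045 -5.3 6.3 0.0045
0.06 -5.2 6.3 0.0021
tray ((517.641357421875, 77.07435607910156), (367.07208251953125, 189.03848266601562), 84.89595794677734)
dp [-7.3, -148.4, 38.9] rot [0.0027, 0.0037, 1.2921] rows 10.3
```

```bash
python3 -c "
from h import *
plan((.4344,-.209,.1,-6.75))"
```

```text
dp [-29.6, -188.8, 89.0] rot [0.0031, 0.0035, 1.4972] rows 12.0
```

Emit:
arm_command:
  dp:
    - [-30,-189,20]
    - [-30,-189,89]
    - [-30,-189,89]
    - [-30,-189,89]
    - [-30,-189,89]
    - [-30,-189,89]
    - [-30,-189,89]
    - [-30,-189,89]
  delta_rot:
    - [0,0,1.5]
    - [0,0,1.5]
    - [0,0,1.5]
    - [0,0,1.5]
    - [0,0,1.5]
    - [0,0,1.5]
    - [0,0,1.5]
    - [0,0,1.5]
  grip: [45,45,45,45,45,45,45,45]

```text
clock: 7.12
tcp_pos: [0.435, -0.2106, 0.094]
eef_rot: [-1.773, -2.591, 0.0]
ft_force: [0.3, -0.0, 0.5]
width: 0.526
finger_force: 0.0
```

```bash
python3 -c "
from h import *
print(state()['tcp_pos'])
plan((.4344,-.209,.08,-6.75))"
```

```text
[ 0.43499068 -0.21059141  0.09397443]
dp [1.7, 0.0, 14.0] rot [-0.0015, -0.0011, 0.4883] rows 3.9
```

Emit:
arm_command:
  dp:
    - [2,0,0]
    - [2,0,0]
    - [2,0,0]
    - [2,0,0]
    - [2,0,0]
    - [2,0,0]
  delta_rot:
    - [0,0,0.49]
    - [0,0,0.49]
    - [0,0,0.49]
    - [0,0,0.49]
    - [0,0,0.49]
    - [0,0,0.49]
  grip: [45,45,45,45,45,45]

```text
clock: 7.62
tcp_pos: [0.4348, -0.2077, 0.0949]
eef_rot: [-2.337, -2.099, 0.0]
ft_force: [1.2, -0.7, -0.1]
width: 0.527
finger_force: 0.0
```

```bash
python3 - <<'E'
from h import *
print(state()['tcp_pos'])
P,im,d=snap('wrist','w6.png'); w=cloud(P,d); np.save('w6.npy',w)
hsv=cv2.cvtColor(im,cv2.COLOR_RGB2HSV)
m=((np.hypot(w[...,0]-.437,w[...,1]+.2)<.1)&(hsv[...,1]<45)&(im[...,0]>130)&(w[...,2]<.02)&(w[...,2]>-.01)).astype(np.uint8)
n,lab,st,ce=cv2.connectedComponentsWithStats(m); k=1+st[1:,4].argmax(); p=w[lab==k]
e=np.linalg.svd(p[:,:2]-p[:,:2].mean(0))[2][0]; t=(p[:,:2]-p[:,:2].mean(0))@e
print(len(p),np.ptp(t),p[:,:2].mean(0)+e*(t.min()+t.max())/2,np.degrees(np.arctan2(e[1],e[0])))
plan((.4344,-.209,.003,-6.75))
E
```

```text
[ 0.43476092 -0.20774229  0.09490931]
2356 0.1292917672646224 [ 0.43456713 -0.20763217] -96.4764952986562
dp [-1.3, -0.2, 92.0] rot [-0.0003, -0.0, 0.0105] rows 2.2
```

View pics/w6.png

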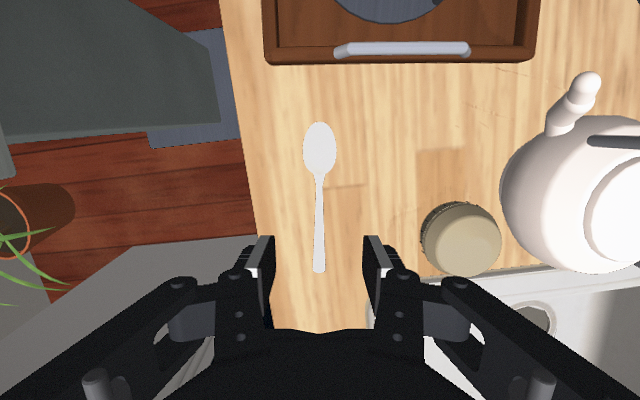

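The spoon runs from (319,122) to (319,272), straight between the fingers. I'll go down and grip it.

Emit:
arm_command:
  dp:
    - [-1,0,40]
    - [-1,0,75]
    - [-1,0,88]
    - [-1,0,92]
    - [-1,0,92]
    - [-1,0,92]
    - [-1,0,92]
    - [-1,0,92]
  delta_rot:
    - [0,0,0]
    - [0,0,0]
    - [0,0,0]
    - [0,0,0]
    - [0,0,0]
    - [0,0,0]
    - [0,0,0]
    - [0,0,0]
  grip: [45,45,45,45,45,0,0,0]

```text
clock: 8.33
tcp_pos: [0.4361, -0.2096, 0.0048]
eef_rot: [2.338, 2.093, 0.002]
ft_force: [2.0, 5.1, 18.3]
width: 0.169
finger_force: 27.2
```

Emit:
arm_command:
  dp:
    - [0,0,0]
    - [0,0,0]
    - [0,0,0]
    - [0,0,0]
    - [0,0,-40]
    - [0,0,-80]
    - [0,0,-120]
    - [0,0,-120]
  delta_rot:
    - [0,0,0]
    - [0,0,0]
    - [0,0,0]
    - [0,0,0]
    - [0,0,0]
    - [0,0,0]
    - [0,0,0]
    - [0,0,0]
  grip: [0,0,0,0,0,0,0,0]

```text
clock: 9.0
tcp_pos: [0.4392, -0.2116, 0.131]
eef_rot: [2.331, 2.087, 0.005]
ft_force: [0.8, 0.0, -0.0]
width: -0.003
finger_force: 0.0
```

```bash
python3 - <<'E'
from h import *
s=state();print(s['tcp_pos'],s['width'],s['finger_force'])
plan((.517,.076,.12,85))
plan((.46,-.08,.14,30))
E
```

```text
[ 0.43918347 -0.21156836  0.13097284] -0.0030702506008487137 0.0
dp [294.5, 45.6, 9.6] rot [0.0146, -0.0043, 1.5477] rows 12.4
dp [133.0, 6.3, -9.8] rot [0.0097, 0.0101, -0.6339] rows 5.1
```

```bash
python3 - <<'E'
from h import *
P,im,d=snap('wrist','w7.png'); w=cloud(P,d)
print([(toworld(P,q['point']).round(3).tolist(),round(q['confidence'],2)) for q in boxes_of('wrist','teaspoon')[:2]])
hsv=cv2.cvtColor(im,cv2.COLOR_RGB2HSV)
m=((np.hypot(w[...,0]-.437,w[...,1]+.2)<.12)&(hsv[...,1]<45)&(im[...,0]>130)&(w[...,2]<.025)&(w[...,2]>-.01)).astype(np.uint8)
n,lab,st,ce=cv2.connectedComponentsWithStats(m); k=1+st[1:,4].argmax(); p=w[lab==k]
e=np.linalg.svd(p[:,:2]-p[:,:2].mean(0))[2][0]; t=(p[:,:2]-p[:,:2].mean(0))@e
mid=p[:,:2].mean(0)+e*(t.min()+t.max())/2
print(len(p),np.ptp(t),mid,np.degrees(np.arctan2(e[1],e[0])))
for x in np.arange(-.06,.061,.015):
    q=p[np.abs((p[:,:2]-mid)@e-x)<.006]; print(round(x,3),q[:,2].mean().round(4),len(q))
E
```

```text
[([0.468, -0.175, 0.006], 0.94)]
1567 0.12217011349145038 [ 0.46764009 -0.20788232] -101.2580274273349
-0.06 0.0059 115
-0.045 0.0031 333
-0.03 0.0038 310
-0.015 0.0091 94
0.0 0.0105 77
0.015 0.0098 82
0.03 0.0081 87
0.045 0.0061 95
0.06 0.0044 43
```

View pics/w7.png

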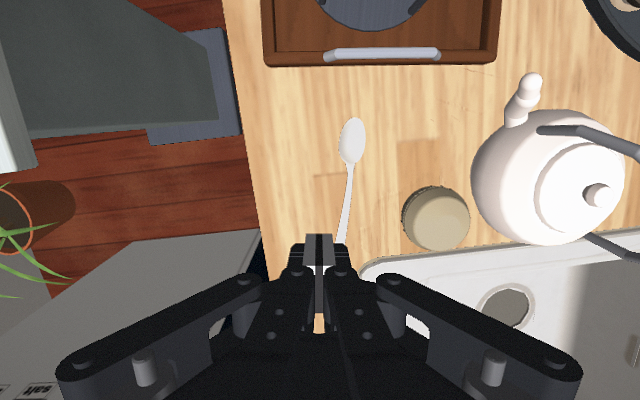

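The spoon was squeezed out to +x because the tips were too high on it. It now lies at (341–353, 118–240) in the picture, about 12° off world y. I'll retry lower with a smaller opening.

```bash
python3 -c "
from h import *
plan((.44,-.205,.09,-11.3))"
```

```text
dp [5.4, 2.7, 36.3] rot [0.0062, 0.003, 0.0866] rows 0.9
```

```bash
python3 -c "
from h import *
plan((.467,-.21,.1,-11.3))"
```

```text
dp [3.3, 30.2, 26.5] rot [0.0062, 0.003, 0.0866] rows 1.0
```

Emit:
arm_command:
  dp:
    - [3,30,26]
    - [3,30,26]
    - [3,30,26]
    - [3,30,26]
    - [3,30,26]
    - [3,30,26]
  delta_rot:
    - [0.006,0.003,0.087]
    - [0.006,0.003,0.087]
    - [0.006,0.003,0.087]
    - [0.006,0.003,0.087]
    - [0.006,0.003,0.087]
    - [0.006,0.003,0.087]
  grip: [36,36,36,36,36,36]

```text
clock: 9.6
tcp_pos: [0.4641, -0.2089, 0.0977]
eef_rot: [-2.425, -1.987, 0.003]
ft_force: [-0.6, -0.1, 0.0]
width: 0.422
finger_force: 0.0
```

```bash
python3 - <<'E'
from h import *
print(state()['tcp_pos'],state()['width'])
P,im,d=snap('wrist','w8.png'); w=cloud(P,d)
hsv=cv2.cvtColor(im,cv2.COLOR_RGB2HSV)
m=((np.hypot(w[...,0]-.467,w[...,1]+.2)<.1)&(hsv[...,1]<45)&(im[...,0]>130)&(w[...,2]<.025)&(w[...,2]>-.01)).astype(np.uint8)
n,lab,st,ce=cv2.connectedComponentsWithStats(m); k=1+st[1:,4].argmax(); p=w[lab==k]
e=np.linalg.svd(p[:,:2]-p[:,:2].mean(0))[2][0]; t=(p[:,:2]-p[:,:2].mean(0))@e
mid=p[:,:2].mean(0)+e*(t.min()+t.max())/2
print(len(p),np.ptp(t),mid,np.degrees(np.arctan2(e[1],e[0])))
a=np.degrees(np.arctan2(e[1],e[0]))+90
print('near timer',near(w,.546,-.24,.05,.03,.06).min(0))
plan((mid[0],mid[1],.0,a))
E
```

```text
[ 0.46407984 -0.2088806   0.09766301] 0.4217487255788121
2276 0.12976151755159077 [ 0.46397704 -0.21110127] -99.8706588808673
near timer [ 0.51524691 -0.26861057  0.03002133]
dp [-2.3, 0.6, 97.8] rot [-0.0057, -0.0025, -0.0256] rows 2.3
```

Emit:
arm_command:
  dp:
    - [-2,0,40]
    - [-2,0,75]
    - [-2,0,90]
    - [-2,0,97]
    - [-2,0,97]
    - [-2,0,97]
    - [-2,0,97]
    - [-2,0,97]
  delta_rot:
    - [-0.006,-0.003,-0.026]
    - [-0.006,-0.003,-0.026]
    - [-0.006,-0.003,-0.026]
    - [-0.006,-0.003,-0.026]
    - [-0.006,-0.003,-0.026]
    - [-0.006,-0.003,-0.026]
    - [-0.006,-0.003,-0.026]
    - [-0.006,-0.003,-0.026]
  grip: [36,36,36,36,36,36,36,36]

```text
clock: 10.32
tcp_pos: [0.4645, -0.2111, 0.0012]
eef_rot: [2.403, 2.021, 0.0]
ft_force: [-0.6, 0.4, -0.7]
width: 0.423
finger_force: 0.0
```

Emit:
arm_command:
  dp:
    - [0,0,0]
    - [0,0,0]
    - [0,0,0]
    - [0,0,0]
  delta_rot:
    - [0,0,0]
    - [0,0,0]
    - [0,0,0]
    - [0,0,0]
  grip: [14,14,14,14]
  force: 20

```text
clock: 10.65
tcp_pos: [0.4644, -0.211, 0.001]
eef_rot: [2.403, 2.022, 0.0]
ft_force: [-0.3, 0.6, 6.0]
width: 0.227
finger_force: 19.3
```

Emit:
arm_command:
  dp:
    - [0,0,0]
    - [0,0,-5]
    - [0,0,-15]
    - [0,0,-30]
    - [0,0,-60]
    - [0,0,-90]
    - [0,0,-120]
    - [0,0,-120]
  delta_rot:
    - [0,0,0]
    - [0,0,0]
    - [0,0,0]
    - [0,0,0]
    - [0,0,0]
    - [0,0,0]
    - [0,0,0]
    - [0,0,0]
  grip: [12,12,12,12,12,12,12,12]
  force: 25

```text
clock: 11.32
tcp_pos: [0.4671, -0.2125, 0.1262]
eef_rot: [2.397, 2.017, 0.004]
ft_force: [0.5, -0.5, -0.2]
width: 0.22
finger_force: 24.5
```

```bash
python3 - <<'E'
from h import *
s=state();print(s['tcp_pos'],s['width'],s['finger_force'])
plan((.517,.076,.14,85))
E
```

```text
[ 0.46714548 -0.21254396  0.12619606] 0.21965392636723372 24.47091421490768
dp [292.8, -0.1, -15.0] rot [0.0101, -0.0034, 1.4863] rows 11.9
```

Emit:
arm_command:
  dp:
    - [293,0,-16]
    - [293,0,-16]
    - [293,0,-16]
    - [293,0,-16]
    - [293,0,-16]
    - [293,0,-16]
    - [293,0,-16]
    - [293,0,-16]
  delta_rot:
    - [0,0,-0.83]
    - [0,0,-0.83]
    - [0,0,-0.83]
    - [0,0,-0.83]
    - [0,0,-0.83]
    - [0,0,-0.83]
    - [0,0,-0.83]
    - [0,0,-0.83]
  grip: [12,12,12,12,12,12,12,12]

```text
clock: 11.98
tcp_pos: [0.5151, 0.0844, 0.1371]
eef_rot: [1.372, 2.825, 0.005]
ft_force: [0.9, -0.0, 0.6]
width: 0.222
finger_force: 24.5
```

```bash
python3 - <<'E'
from h import *
s=state();print(s['tcp_pos'],s['width'],s['finger_force'])
plan((.517,.076,.12,85))
E
```

```text
[0.51511125 0.08438759 0.13710621] 0.22238074126322951 24.498719974653795
dp [-7.8, -3.8, 17.1] rot [0.0035, 0.0009, -0.817] rows 6.5
```

Emit:
arm_command:
  dp:
    - [-8,-4,17]
    - [-8,-4,17]
    - [-8,-4,17]
    - [-8,-4,17]
    - [-8,-4,17]
    - [-8,-4,17]
    - [-8,-4,17]
    - [-8,-4,17]
  delta_rot:
    - [0,0,-0.817]
    - [0,0,-0.817]
    - [0,0,-0.817]
    - [0,0,-0.817]
    - [0,0,-0.817]
    - [0,0,-0.817]
    - [0,0,-0.817]
    - [0,0,-0.817]
  grip: [12,12,12,12,12,12,12,12]

```text
clock: 12.65
tcp_pos: [0.5154, 0.0688, 0.1193]
eef_rot: [-0.148, -3.138, 0.001]
ft_force: [0.3, 0.6, -1.0]
width: 0.221
finger_force: 24.5
```

```bash
python3 - <<'E'
from h import *
s=state();print(s['tcp_pos'],s['width'],s['finger_force'])
P,im,d=snap('wrist','w9.png'); w=cloud(P,d); np.save('w9.npy',w)
hsv=cv2.cvtColor(im,cv2.COLOR_RGB2HSV)
m=((np.hypot(w[...,0]-.517,w[...,1]-.076)<.1)&(w[...,2]<.16)&(w[...,2]>.1)&(hsv[...,1]<45)&(im[...,0]>130))
p=w[m]; print(len(p)); 
if len(p):
    e=np.linalg.svd(p[:,:2]-p[:,:2].mean(0))[2][0]; print(np.degrees(np.arctan2(e[1],e[0])),p.min(0),p.max(0))
    t=(p[:,:2]-p[:,:2].mean(0))@e; print(np.polyfit(t,p[:,2],1))
plan((.517,.076,.008,85))
E
```

```text
[0.51537956 0.06884012 0.11927604] 0.22069894572754206 24.506384382548276
5658
-5.360575536875667 [0.45164696 0.05619339 0.11715074] [0.56525826 0.08703655 0.1579062 ]
[0.05632029 0.12389108]
dp [-0.9, 7.2, 111.3] rot [-0.0004, -0.0004, -0.0108] rows 2.7
```

View pics/w9.png

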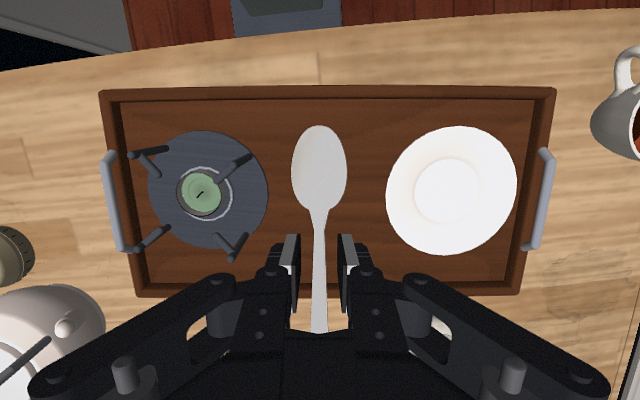

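The spoon is held straight across the tray, in columns 292–347, midway between the warmer and the saucer. I'll lower it and release.

Emit:
arm_command:
  dp:
    - [-1,7,40]
    - [-1,7,80]
    - [-1,7,100]
    - [-1,7,108]
    - [-1,7,111]
    - [-1,7,111]
    - [-1,7,111]
    - [-1,7,111]
  delta_rot:
    - [0,0,-0.01]
    - [0,0,-0.01]
    - [0,0,-0.01]
    - [0,0,-0.01]
    - [0,0,-0.01]
    - [0,0,-0.01]
    - [0,0,-0.01]
    - [0,0,-0.01]
  grip: [12,12,12,12,12,12,12,12]

```text
clock: 13.37
tcp_pos: [0.519, 0.0761, 0.0096]
eef_rot: [0.136, 3.136, -0.0]
ft_force: [1.1, -0.4, -0.9]
width: 0.221
finger_force: 24.6
```

Emit:
arm_command:
  dp:
    - [0,0,0]
    - [0,0,0]
    - [0,0,0]
    - [0,0,0]
    - [0,0,-30]
    - [0,0,-70]
    - [0,0,-110]
    - [0,0,-150]
  delta_rot:
    - [0,0,0]
    - [0,0,0]
    - [0,0,0]
    - [0,0,0]
    - [0,0,0]
    - [0,0,0]
    - [0,0,0]
    - [0,0,0]
  grip: [36,36,36,36,36,36,36,36]

```text
clock: 14.03
tcp_pos: [0.5167, 0.0761, 0.1597]
eef_rot: [-0.135, -3.137, 0.001]
ft_force: [1.7, -0.0, 0.4]
width: 0.423
finger_force: 0.0
```

```bash
cat >> h.py <<'E'
def look(x,y,rad,z0,z1,fn):
    P,im,d=snap('wrist',fn); w=cloud(P,d); hsv=cv2.cvtColor(im,cv2.COLOR_RGB2HSV)
    m=(np.hypot(w[...,0]-x,w[...,1]-y)<rad)&(w[...,2]<z1)&(w[...,2]>z0)&(hsv[...,1]<60)&(im[...,0]>130)
    return P,im,w,m
E
python3 - <<'E'
from h import *
s=state();print(s['tcp_pos'],s['width'],s['finger_force'])
P,im,w,m=look(.517,.076,.085,.003,.03,'w10.png'); np.save('w10.npy',w)
n,lab,st,ce=cv2.connectedComponentsWithStats(m.astype(np.uint8))
for k in range(1,n):
    if st[k,4]<200: continue
    p=w[lab==k]; e=np.linalg.svd(p[:,:2]-p[:,:2].mean(0))[2][0]; t=(p[:,:2]-p[:,:2].mean(0))@e
    print(len(p),p[:,:2].mean(0)+e*(t.min()+t.max())/2,np.ptp(t),np.degrees(np.arctan2(e[1],e[0])),p[:,2].min(),p[:,2].max(),np.polyfit(t,p[:,2],1)[0])
E
```

```text
[0.51673478 0.07612933 0.15969416] 0.42315450714185465 0.0
1558 [0.52011455 0.07660699] 0.12968049500675347 -4.981927883636647 0.004239603399944003 0.017413695172868504 0.017469096190501125
2082 [0.51916878 0.14375159] 0.08922713348991684 -2.114620419639416 0.004456276939909298 0.021663257988129403 -0.0006560097666082408
```

```bash
python3 -c "
from h import *
plan((.45,.335,.17,105))"
```

```text
dp [93.5, 251.6, -3.4] rot [-0.0011, 0.0109, -0.3474] rows 6.4
```

Emit:
arm_command:
  dp:
    - [93,252,-3]
    - [93,252,-3]
    - [93,252,-3]
    - [93,252,-3]
    - [93,252,-3]
    - [93,252,-3]
    - [93,252,-3]
    - [93,252,-3]
  delta_rot:
    - [0,0.01,-0.347]
    - [0,0.01,-0.347]
    - [0,0.01,-0.347]
    - [0,0.01,-0.347]
    - [0,0.01,-0.347]
    - [0,0.01,-0.347]
    - [0,0.01,-0.347]
    - [0,0.01,-0.347]
  grip: [85,85,85,85,85,85,85,85]

```text
clock: 14.75
tcp_pos: [0.4451, 0.3392, 0.1613]
eef_rot: [0.414, -3.105, -0.003]
ft_force: [0.9, 0.9, -0.0]
width: 0.994
finger_force: 0.0
```

```bash
python3 - <<'E'
from h import *
s=state();print(s['tcp_pos'],s['width'])
P,im,w,m=look(.467,.32,.09,.046,.058,'w11.png'); np.save('w11.npy',w)
p=w[m]; rng=np.random.default_rng(0);best=0
for _ in range(4000):
    a=p[rng.choice(len(p),3,False)]
    try:c,R0=circ(a)
    except Exception: continue
    if not abs(R0-.030)<.002: continue
    n=(np.abs(np.hypot(*(p[:,:2]-c).T)-R0)<.0015).sum()
    if n>best: best=n;bc=c,R0
i=np.abs(np.hypot(*(p[:,:2]-bc[0]).T)-bc[1])<.002
print(len(p),best,bc,circ(p[i]),mec(p[i])); c=circ(p[i])[0]
r=np.hypot(w[...,0]-c[0],w[...,1]-c[1]); hsv=cv2.cvtColor(im,cv2.COLOR_RGB2HSV)
h=w[(r>.036)&(r<.068)&(w[...,2]>.015)&(w[...,2]<.056)&(hsv[...,1]<60)&(w[...,0]<c[0])]
a=np.degrees(np.arctan2(*(h.mean(0)[:2]-c)[::-1]));print(len(h),h.mean(0),a)
h=h[h[:,2]>.04];a=np.degrees(np.arctan2(*(h.mean(0)[:2]-c)[::-1]));print(len(h),h.mean(0),a)
plan((c[0],c[1],.02,a-90))
E
```

```text
[0.44510244 0.3392152  0.16128298] 0.9939643491217501
875 498 (array([0.4718, 0.3341]), 0.0301) (array([0.4716, 0.334 ]), 0.0302) (array([471.7, 333.8]), 31.8)
388 [0.42596342 0.32059166 0.04439116] -163.6268524002812
330 [0.42722004 0.32074753 0.0463524 ] -163.37364854668874
dp [-25.7, -9.9, 140.9] rot [0.0018, -0.0097, -0.0253] rows 3.4
```

View pics/w11.png

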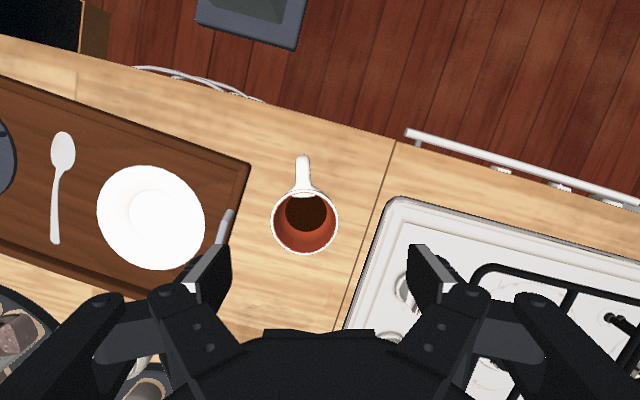

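The cup is at (304,221) with its handle straight up the image, so the closing axis fits. I'll descend and grip.

Emit:
arm_command:
  dp:
    - [-26,-10,20]
    - [-26,-10,60]
    - [-26,-10,100]
    - [-26,-10,135]
    - [-26,-10,146]
    - [-26,-10,146]
    - [-26,-10,146]
    - [-26,-10,146]
  delta_rot:
    - [0,-0.01,-0.025]
    - [0,-0.01,-0.025]
    - [0,-0.01,-0.025]
    - [0,-0.01,-0.025]
    - [0,-0.01,-0.025]
    - [0,-0.01,-0.025]
    - [0,-0.01,-0.025]
    - [0,-0.01,-0.025]
  grip: [85,85,85,85,85,85,85,85]

```text
clock: 15.47
tcp_pos: [0.4743, 0.3325, 0.0169]
eef_rot: [-0.447, 3.107, 0.004]
ft_force: [0.6, 0.6, 0.1]
width: 0.996
finger_force: 0.0
```

Emit:
arm_command:
  dp:
    - [0,0,0]
    - [0,0,0]
    - [0,0,0]
    - [0,0,0]
    - [0,0,0]
    - [0,0,0]
  delta_rot:
    - [0,0,0]
    - [0,0,0]
    - [0,0,0]
    - [0,0,0]
    - [0,0,0]
    - [0,0,0]
  grip: [40,40,40,40,40,40]
  force: 30

```text
clock: 15.97
tcp_pos: [0.4742, 0.3329, 0.0171]
eef_rot: [-0.448, 3.106, 0.004]
ft_force: [-0.5, -1.4, 7.8]
width: 0.696
finger_force: 30.6
```

Emit:
arm_command:
  dp:
    - [0,0,-5]
    - [0,0,-20]
    - [0,0,-50]
    - [0,0,-80]
    - [0,0,-100]
    - [0,0,-100]
  delta_rot:
    - [0,0,0]
    - [0,0,0]
    - [0,0,0]
    - [0,0,0]
    - [0,0,0]
    - [0,0,0]
  grip: [40,40,40,40,40,40]

```text
clock: 16.47
tcp_pos: [0.4755, 0.3337, 0.1201]
eef_rot: [-0.447, 3.102, 0.007]
ft_force: [-0.1, 0.7, -0.1]
width: 0.695
finger_force: 33.1
```

```bash
python3 - <<'E'
from h import *
s=state();print(s['tcp_pos'],s['width'],s['finger_force'],s['q'])
plan((.5206,.1823,.12,175))
E
```

```text
[0.47550949 0.33366373 0.12009627] 0.6952361278216241 33.08316004491644 [ 0.49190668  0.44791966  1.68011996  0.0019583   1.00444898 -1.36639207]
dp [-0.5, -157.9, -0.4] rot [-0.0021, 0.0096, -1.1971] rows 9.6
```

Emit:
arm_command:
  dp:
    - [0,-40,0]
    - [0,-80,0]
    - [0,-120,0]
    - [0,-156,0]
    - [0,-156,0]
    - [0,-156,0]
    - [0,-156,0]
    - [0,-156,0]
  delta_rot:
    - [0,0,-1.18]
    - [0,0,-1.18]
    - [0,0,-1.18]
    - [0,0,-1.18]
    - [0,0,-1.18]
    - [0,0,-1.18]
    - [0,0,-1.18]
    - [0,0,-1.18]
  grip: [40,40,40,40,40,40,40,40]

```text
clock: 17.13
tcp_pos: [0.5162, 0.1816, 0.1142]
eef_rot: [1.84, -2.546, -0.003]
ft_force: [-0.6, 0.3, -0.3]
width: 0.694
finger_force: 33.3
```

```bash
python3 - <<'E'
from h import *
s=state();print(s['tcp_pos'],s['width'],s['finger_force'],s['q'])
plan((.5208,.1843,.08,173),(.5208,.1843,.028,173))
E
```

```text
[0.51615843 0.18160699 0.11415293] 0.6937202762101968 33.294857401633635 [ 2.10891553e-01  4.19668817e-01  1.75210385e+00  2.06426172e-03
  9.71006287e-01 -2.61295226e+00]
dp [-4.0, -3.6, 34.1] rot [0.0018, 0.0011, -0.1967] rows 1.6
dp [-3.9, -3.7, 86.1] rot [0.0018, 0.0011, -0.1967] rows 2.1
```

Emit:
arm_command:
  dp:
    - [-4,-4,15]
    - [-4,-4,34]
    - [-4,-4,34]
    - [-4,-4,34]
    - [-4,-4,34]
    - [-4,-4,34]
  delta_rot:
    - [0,0,-0.15]
    - [0,0,-0.15]
    - [0,0,-0.15]
    - [0,0,-0.15]
    - [0,0,-0.15]
    - [0,0,-0.15]
  grip: [40,40,40,40,40,40]

```text
clock: 17.63
tcp_pos: [0.5221, 0.185, 0.0814]
eef_rot: [-2.018, 2.406, 0.002]
ft_force: [0.2, 0.8, -0.9]
width: 0.702
finger_force: 33.3
```

```bash
python3 - <<'E'
from h import *
s=state();print(s['tcp_pos'],s['width'],s['finger_force'],s['q'][5])
plan((.5208,.1843,.028,171))
for c in ['wrist']:
    P,im,d=snap(c,'w12.png')
    w=cloud(P,d); hsv=cv2.cvtColor(im,cv2.COLOR_RGB2HSV)
    p=w[(hsv[...,1]<60)&(im[...,0]>130)&(np.hypot(w[...,0]-.5206,w[...,1]-.1823)<.07)&(w[...,2]<.03)&(w[...,2]>.016)]
    print('saucer',circ(p),len(p))
    q=near(w,.521,.182,.07,.106,.12); q=q; print('cup rim',circ(q) if len(q)>3 else 0,len(q))
E
```

```text
[0.52212262 0.18499359 0.08141315] 0.7019125593620754 33.328838669986 -2.7534723252828135
dp [1.0, 1.2, 53.4] rot [-0.0003, 0.0019, -0.0177] rows 1.3
saucer (array([0.5208, 0.1807]), 0.0493) 5355
cup rim (array([0.5205, 0.1762]), 0.0319) 8241
```

View pics/w12.png

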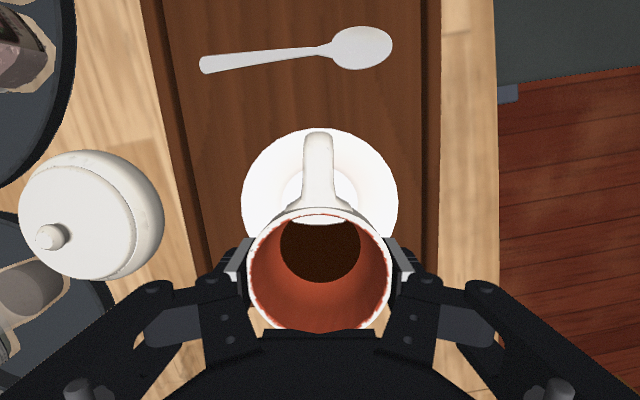

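The cup is over the saucer, both centred near column 320, and its handle points up the image at the spoon (200–390, 50). I'll lower it and release.

Emit:
arm_command:
  dp:
    - [1,0,25]
    - [1,0,42]
    - [1,0,50]
    - [1,0,54]
    - [1,0,54]
    - [1,0,54]
    - [1,0,54]
    - [1,0,54]
  delta_rot:
    - [0,0,0]
    - [0,0,0]
    - [0,0,0]
    - [0,0,0]
    - [0,0,0]
    - [0,0,0]
    - [0,0,0]
    - [0,0,0]
  grip: [40,40,40,40,40,40,40,40]

```text
clock: 18.35
tcp_pos: [0.5222, 0.1841, 0.0272]
eef_rot: [-2.019, 2.405, 0.001]
ft_force: [0.4, -0.0, -1.2]
width: 0.697
finger_force: 33.4
```

Emit:
arm_command:
  dp:
    - [0,0,0]
    - [0,0,0]
    - [0,0,0]
    - [0,0,0]
    - [0,0,-20]
    - [0,0,-60]
    - [0,0,-100]
    - [0,0,-140]
  delta_rot:
    - [0,0,0]
    - [0,0,0]
    - [0,0,0]
    - [0,0,0]
    - [0,0,0]
    - [0,0,0]
    - [0,0,0]
    - [0,0,0]
  grip: [78,78,78,78,78,78,78,78]

```text
clock: 19.02
tcp_pos: [0.5209, 0.1836, 0.1678]
eef_rot: [2.019, -2.406, -0.004]
ft_force: [1.5, 0.3, -0.1]
width: 0.915
finger_force: 0.0
```

```bash
python3 - <<'E'
from h import *
s=state();print(s['tcp_pos'],s['width'],s['q'][5])
P,im,d=snap('wrist','w13.png'); w=cloud(P,d); hsv=cv2.cvtColor(im,cv2.COLOR_RGB2HSV)
p=w[(hsv[...,1]<60)&(im[...,0]>130)&(np.hypot(w[...,0]-.5206,w[...,1]-.1823)<.065)&(w[...,2]<.03)&(w[...,2]>.017)]
print('saucer',circ(p),mec(p),len(p))
q=w[(hsv[...,1]<60)&(np.hypot(w[...,0]-.5206,w[...,1]-.1823)<.065)&(w[...,2]<.07)&(w[...,2]>.056)]; best=0
rng=np.random.default_rng(0)
for _ in range(3000):
    c,R0=circ(q[rng.choice(len(q),3,False)])
    if abs(R0-.03)<.002:
        n=(np.abs(np.hypot(*(q[:,:2]-c).T)-R0)<.0015).sum()
        if n>best: best=n;bc=c,R0
print('rim',best,len(q),bc,np.percentile(q[:,2],[5,50,95]))
plan((.56,.06,.26,115))
E
```

```text
[0.52085574 0.18355854 0.16782511] 0.9154626271456656 -2.7557423498312614
saucer (array([0.5211, 0.1824]), 0.0511) (array([521. , 182.1]), 56.8) 3339
rim 540 957 (array([0.5209, 0.1834]), 0.0301) [0.05664625 0.0589293  0.06057373]
dp [116.5, -56.0, -84.1] rot [-0.0062, 0.01, 0.9606] rows 7.7
```

```bash
python3 -c "
from h import *
plan((.53,.03,.26,28.4),(.585,-.20,.26,28.4))"
```

```text
dp [151.2, -31.6, -84.5] rot [-0.0113, 0.0022, -0.6695] rows 5.4
dp [368.2, -125.6, -84.8] rot [-0.0113, 0.0022, -0.6695] rows 9.5
```

Emit:
arm_command:
  dp:
    - [0,0,-35]
    - [10,0,-70]
    - [45,-13,-85]
    - [80,-27,-85]
    - [120,-40,-85]
    - [160,-54,-85]
    - [200,-68,-85]
    - [240,-82,-85]
  delta_rot:
    - [0,0,0.12]
    - [0,0,0.24]
    - [0,0,0.36]
    - [0,0,0.48]
    - [0,0,0.6]
    - [0,0,0.72]
    - [0,0,0.84]
    - [0,0,0.96]
  grip: [60,60,60,60,60,60,60,60]

```text
clock: 19.73
tcp_pos: [0.5603, -0.0664, 0.2514]
eef_rot: [-0.672, 3.069, 0.002]
ft_force: [1.2, 0.9, 0.2]
width: 0.701
finger_force: 0.0
```

```bash
python3 -c "
from h import *
s=state();print(s['tcp_pos'],s['q'][5])
plan((.585,-.20,.25,28.4))"
```

```text
[ 0.56028821 -0.06635969  0.25139422] -2.243565958891725
dp [33.4, -131.7, 1.2] rot [0.0016, -0.0007, 1.5062] rows 12.1
```

Emit:
arm_command:
  dp:
    - [33,-131,0]
    - [33,-131,0]
    - [33,-131,0]
    - [33,-131,0]
    - [33,-131,0]
    - [33,-131,0]
    - [33,-131,0]
    - [33,-131,0]
  delta_rot:
    - [0,0,1.5]
    - [0,0,1.5]
    - [0,0,1.5]
    - [0,0,1.5]
    - [0,0,1.5]
    - [0,0,1.5]
    - [0,0,1.5]
    - [0,0,1.5]
  grip: [60,60,60,60,60,60,60,60]

```text
clock: 20.4
tcp_pos: [0.5857, -0.1974, 0.2507]
eef_rot: [-0.883, -3.013, -0.002]
ft_force: [-1.7, 0.1, 0.5]
width: 0.701
finger_force: 0.0
```

```bash
python3 -c "
from h import *
s=state();print(s['tcp_pos'],s['q'][5])
plan((.585,-.20,.25,28.4))"
```

```text
[ 0.58569973 -0.19741239  0.2506927 ] -1.438612432160782
dp [-0.8, -2.6, 0.7] rot [0.0005, -0.002, 0.5051] rows 4.0
```

Emit:
arm_command:
  dp:
    - [0,-2,0]
    - [0,-2,0]
    - [0,-2,0]
    - [0,-2,0]
    - [0,-2,0]
    - [0,-2,0]
  delta_rot:
    - [0,0,0.505]
    - [0,0,0.505]
    - [0,0,0.505]
    - [0,0,0.505]
    - [0,0,0.505]
    - [0,0,0.505]
  grip: [60,60,60,60,60,60]

```text
clock: 20.9
tcp_pos: [0.5848, -0.1988, 0.2509]
eef_rot: [-1.594, -2.705, -0.002]
ft_force: [-0.2, -0.0, 0.5]
width: 0.706
finger_force: 0.0
```

```bash
python3 - <<'E'
from h import *
print(state()['tcp_pos'])
P,im,d=snap('wrist','w14.png'); w=cloud(P,d); np.save('w14.npy',w)
hsv=cv2.cvtColor(im,cv2.COLOR_RGB2HSV)
q=w[(np.hypot(w[...,0]-.624,w[...,1]+.213)<.09)&(w[...,2]>.138)&(w[...,2]<.158)]
e=np.linalg.svd(q[:,:2]-q[:,:2].mean(0))[2][0]; t=(q[:,:2]-q[:,:2].mean(0))@e
print('bar',len(q),q.mean(0),q[:,:2].mean(0)+e*(t.min()+t.max())/2,np.ptp(t),np.degrees(np.arctan2(e[1],e[0])),np.percentile(q[:,2],[50,98]))
q=w[(np.hypot(w[...,0]-.624,w[...,1]+.213)<.025)&(w[...,2]>.09)&(w[...,2]<.106)]; print('knob',q.mean(0),len(q))
q=w[(np.hypot(w[...,0]-.624,w[...,1]+.213)<.09)&(w[...,2]>.03)&(w[...,2]<.09)]; print('body',mec(q))
plan((.624,-.213,.125,28.4))
E
```

```text
[ 0.58475085 -0.19876412  0.25087738]
bar 837 [ 0.62395068 -0.2087995   0.14687386] [ 0.62549485 -0.21167582] 0.07461260624266966 -61.77059320049381 [0.14783238 0.14988141]
knob [ 0.62169072 -0.21216677  0.0965358 ] 85
body (array([ 603.8, -207.6]), 78.3)
dp [-31.7, 27.4, 125.8] rot [0.0002, -0.0018, 0.0107] rows 3.2
```

View pics/w14.png

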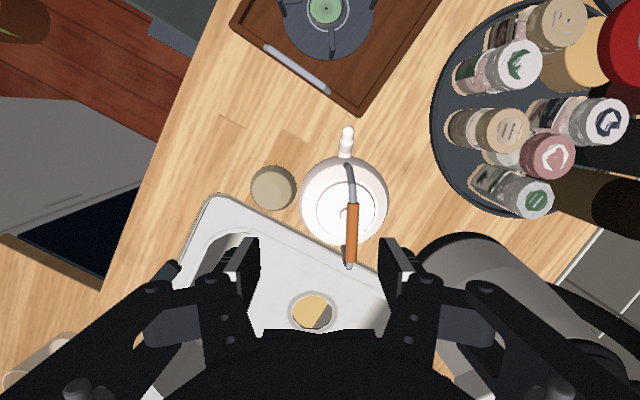

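The wooden bar is at (352,235), lined up with the tool's closing axis once shifted, and the timer (273,188) and kettle are clear. I'll grip the bar.

Emit:
arm_command:
  dp:
    - [-31,27,20]
    - [-31,27,50]
    - [-31,27,85]
    - [-31,27,110]
    - [-31,27,125]
    - [-31,27,125]
    - [-31,27,125]
    - [-31,27,125]
  delta_rot:
    - [0,0,0.012]
    - [0,0,0.012]
    - [0,0,0.012]
    - [0,0,0.012]
    - [0,0,0.012]
    - [0,0,0.012]
    - [0,0,0.012]
    - [0,0,0.012]
  grip: [44,44,44,44,44,44,44,44]

```text
clock: 21.62
tcp_pos: [0.6244, -0.2132, 0.1273]
eef_rot: [1.613, 2.695, 0.002]
ft_force: [0.4, -0.6, 0.6]
width: 0.513
finger_force: 0.0
```

Emit:
arm_command:
  dp:
    - [0,0,0]
    - [0,0,0]
    - [0,0,0]
    - [0,0,0]
    - [0,0,0]
    - [0,0,0]
  delta_rot:
    - [0,0,0]
    - [0,0,0]
    - [0,0,0]
    - [0,0,0]
    - [0,0,0]
    - [0,0,0]
  grip: [0,0,0,0,0,0]
  force: 70

```text
clock: 22.12
tcp_pos: [0.625, -0.2131, 0.1276]
eef_rot: [1.614, 2.693, 0.003]
ft_force: [1.1, 2.0, 6.8]
width: 0.098
finger_force: 68.4
```

Emit:
arm_command:
  dp:
    - [0,0,-5]
    - [0,0,-15]
    - [0,0,-30]
    - [0,0,-50]
    - [0,0,-75]
    - [0,0,-95]
    - [0,0,-105]
    - [0,0,-105]
  delta_rot:
    - [0,0,0]
    - [0,0,0]
    - [0,0,0]
    - [0,0,0]
    - [0,0,0]
    - [0,0,0]
    - [0,0,0]
    - [0,0,0]
  grip: [0,0,0,0,0,0,0,0]

```text
clock: 22.78
tcp_pos: [0.6245, -0.2135, 0.2337]
eef_rot: [1.614, 2.692, 0.002]
ft_force: [1.0, -0.5, -4.9]
width: 0.097
finger_force: 68.4
```

```bash
python3 - <<'E'
from h import *
s=state();print(s['tcp_pos'],s['width'],s['finger_force'],s['ft_force'],s['moment'])
P,im,d=snap('wrist','w15.png'); w=cloud(P,d); np.save('w15.npy',w)
t=s['tcp_pos']; 
for lo,hi,n in((-.04,-.02,'knob'),(-.05,-.04,'lid'),(-.1,-.05,'belly'),(.005,.05,'bar')):
    q=w[(np.hypot(w[...,0]-t[0],w[...,1]-t[1])<.062)&(w[...,2]-t[2]>lo)&(w[...,2]-t[2]<hi)]
    print(n,len(q),mec(q) if len(q) else 0,q.mean(0) if len(q) else 0)
plan((.501,-.0283,.235,28.4))
E
```

```text
[ 0.62450733 -0.21354914  0.23368027] 0.09659708303494952 68.42190742492676 [ 1.03464416 -0.5338286  -4.85274829] [-0.01539867 -0.13838921  0.01756806]
knob 88 (array([ 616.7, -187.6]), 28.5) [ 0.60427142 -0.17193794  0.20842999]
lid 4150 (array([ 619.4, -201.7]), 40.6) [ 0.6215466  -0.20512108  0.1887791 ]
belly 7534 (array([ 623.8, -209. ]), 57.3) [ 0.61507837 -0.19297115  0.17252632]
bar 7050 (array([ 624.6, -212.6]), 42.8) [ 0.62047831 -0.20556315  0.26240322]
dp [220.9, -21.1, -3.2] rot [0.0011, -0.0003, -0.0051] rows 5.3
```

View pics/w15.png

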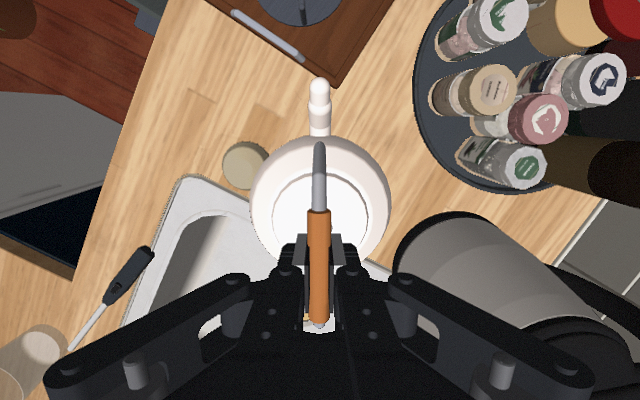

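The pot hangs level in the gripper, with its bar at (319,260) and spout up the image. I'll carry it to the warmer.

Emit:
arm_command:
  dp:
    - [30,-3,-3]
    - [65,-6,-3]
    - [105,-10,-3]
    - [145,-14,-3]
    - [185,-18,-3]
    - [210,-20,-3]
    - [221,-21,-3]
    - [221,-21,-3]
  delta_rot:
    - [0,0,0]
    - [0,0,0]
    - [0,0,0]
    - [0,0,0]
    - [0,0,0]
    - [0,0,0]
    - [0,0,0]
    - [0,0,0]
  grip: [0,0,0,0,0,0,0,0]

```text
clock: 23.5
tcp_pos: [0.4973, -0.0255, 0.2326]
eef_rot: [-1.609, -2.691, 0.0]
ft_force: [0.1, 0.0, -5.4]
width: 0.098
finger_force: 68.5
```

```bash
python3 - <<'E'
from h import *
s=state();t=s['tcp_pos'];print(t,s['finger_force'])
for c in ['scene','top']:
    P,im,d=snap(c,c+'1.png'); w=cloud(P,d); hsv=cv2.cvtColor(im,cv2.COLOR_RGB2HSV)
    q=w[(np.hypot(w[...,0]-.501,w[...,1]+.028)<.075)&(w[...,2]>.11)&(w[...,2]<.2)&(hsv[...,1]<60)&(im[...,0]>120)]
    a=q[(q[:,2]>.12)&(q[:,2]<.17)]
    from scipy.optimize import least_squares
    # vertical-axis sphere-ish fit: belly ellipsoid unknown -> fit sphere
    A=np.c_[2*a,np.ones(len(a))]; x=np.linalg.lstsq(A,(a**2).sum(1),rcond=None)[0]
    print(c,len(a),'sphere',x[:3],np.sqrt(x[3]+x[:3]@x[:3]))
    np.save(c+'1.npy',w)
P=camera_params('wrist')
plan((.501,-.0283,.182,28.4))
E
```

```text
[ 0.49726136 -0.02546702  0.23259431] 68.45486998558044
scene 929 sphere [ 0.50208158 -0.02110441  0.14487432] 0.05957091137060362
top 0 sphere [0. 0. 0.] 0.0
dp [-0.3, 0.2, 51.6] rot [-0.0006, -0.0013, -0.0041] rows 1.2
```

View pics/scene1.png

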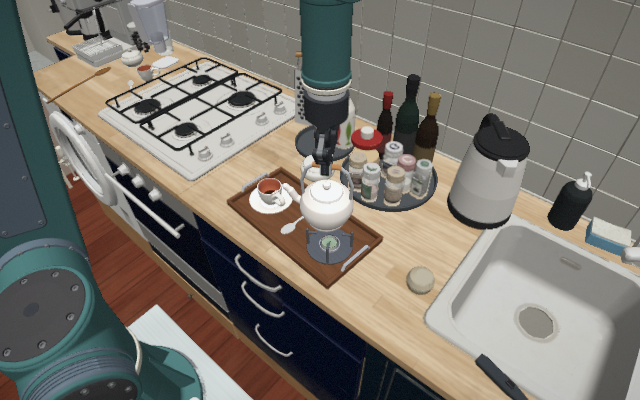

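The scene view shows the pot hanging level over the warmer, with the cup, spoon and light in place.

```bash
python3 - <<'E'
from h import *
s=state();print(s['tcp_pos'])
from scipy.optimize import least_squares
def fit(w,im,c0,z0):
    hsv=cv2.cvtColor(im,cv2.COLOR_BGR2HSV)
    q=w[(np.hypot(w[...,0]-c0[0],w[...,1]-c0[1])<.066)&(w[...,2]>z0+.012)&(w[...,2]<z0+.075)&(hsv[...,1]<60)&(im[...,2]>110)]
    sp=np.array([-.47,.88]); q=q[(q[:,:2]-c0)@sp<.02]
    # axisymmetric: r(z) = quadratic, unknown centre
    def f(p):
        z=q[:,2]-z0-.045; return np.hypot(q[:,0]-p[0],q[:,1]-p[1])-(p[2]+p[3]*z+p[4]*z*z)
    r=least_squares(f,[*c0,.055,0,-10],loss='soft_l1',f_scale=.002); return r.x.round(4),len(q)
c=np.array
print(fit(np.load('scene0.npy'),cv2.imread('pics/scene0.png'),c([.6245,-.2127]),0))
print(fit(np.load('scene1.npy'),cv2.imread('pics/scene1.png'),c([.501,-.028]),.106))
E
```

```text
[ 0.50075914 -0.02815731  0.23355592]
(array([  0.628 ,  -0.2138,   0.0569,  -0.1422, -15.9976]), 800)
(array([  0.4991,  -0.0252,   0.0561,  -0.1523, -15.7249]), 1047)
```

Emit:
arm_command:
  dp:
    - [0,0,15]
    - [0,0,28]
    - [0,0,38]
    - [0,0,44]
    - [0,0,48]
    - [0,0,50]
    - [0,0,50]
    - [0,0,50]
  delta_rot:
    - [0,0,0]
    - [0,0,0]
    - [0,0,0]
    - [0,0,0]
    - [0,0,0]
    - [0,0,0]
    - [0,0,0]
    - [0,0,0]
  grip: [0,0,0,0,0,0,0,0]

```text
clock: 24.27
tcp_pos: [0.5013, -0.028, 0.1846]
eef_rot: [-1.615, -2.694, -0.002]
ft_force: [-0.1, 0.8, -5.1]
width: 0.101
finger_force: 68.4
```

```bash
python3 - <<'E'
from h import *
s=state();print(s['tcp_pos'],s['ft_force'],s['moment'])
exec(open('/dev/null').read())
P,im,d=snap('scene','scene2.png'); w=cloud(P,d); np.save('scene2.npy',w)
cv2.imwrite('pics/scene2c.png',cv2.resize(im[150:290,230:430,::-1],(800,560),interpolation=cv2.INTER_CUBIC))
E
```

```text
[ 0.50125213 -0.02804868  0.18460704] [-0.07499297  0.77264226 -5.12667805] [ 0.00632504 -0.00598348  0.0397628 ]
```

View pics/scene2c.png

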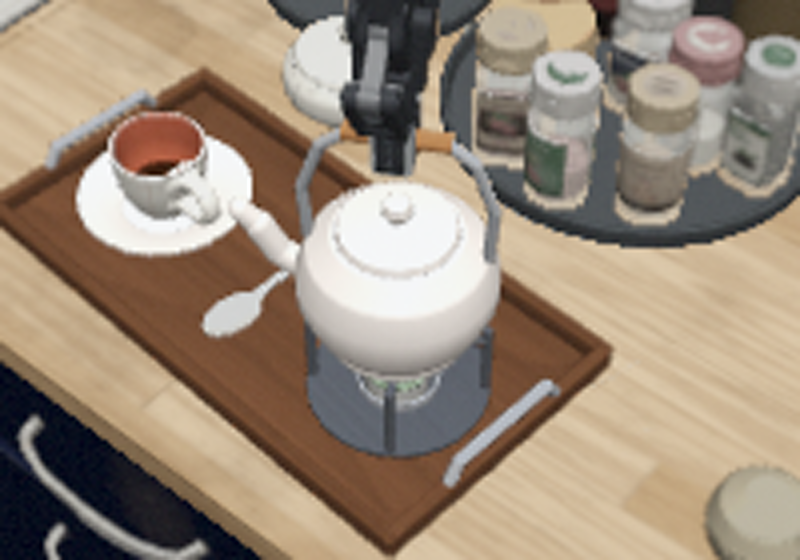

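The pot's foot sits between the uprights (307, 390, 487 in the crop) and still hangs free at −5 N. I'll lower it slightly until it touches.

Emit:
arm_command:
  dp:
    - [0,0,1]
    - [0,0,2]
    - [0,0,3]
    - [0,0,3]
    - [0,0,3]
  delta_rot:
    - [0,0,0]
    - [0,0,0]
    - [0,0,0]
    - [0,0,0]
    - [0,0,0]
  grip: [0,0,0,0,0]

```text
clock: 24.73
tcp_pos: [0.5012, -0.0278, 0.1816]
eef_rot: [-1.615, -2.694, -0.002]
ft_force: [-0.6, -0.1, -3.4]
width: 0.102
finger_force: 68.7
```

Emit:
arm_command:
  dp:
    - [0,0,1]
    - [0,0,1]
    - [0,0,1]
    - [0,0,1]
  delta_rot:
    - [0,0,0]
    - [0,0,0]
    - [0,0,0]
    - [0,0,0]
  grip: [0,0,0,0]

```text
clock: 25.07
tcp_pos: [0.5019, -0.0278, 0.1812]
eef_rot: [1.615, 2.693, 0.004]
ft_force: [0.9, 2.0, 5.0]
width: 0.099
finger_force: 69.6
```

It's in contact. I'll release and rise.

Emit:
arm_command:
  dp:
    - [0,0,0]
    - [0,0,0]
    - [0,0,0]
    - [0,0,0]
    - [0,0,0]
    - [0,0,-15]
    - [0,0,-40]
    - [0,0,-80]
  delta_rot:
    - [0,0,0]
    - [0,0,0]
    - [0,0,0]
    - [0,0,0]
    - [0,0,0]
    - [0,0,0]
    - [0,0,0]
    - [0,0,0]
  grip: [40,40,40,40,40,40,40,40]

```text
clock: 25.73
tcp_pos: [0.498, -0.0275, 0.2579]
eef_rot: [-1.611, -2.687, 0.003]
ft_force: [0.7, 0.1, -0.2]
width: 0.467
finger_force: 0.0
```

Emit:
arm_command:
  dp:
    - [60,0,-30]
    - [90,0,-50]
    - [120,0,-50]
    - [120,0,-50]
    - [120,0,-50]
    - [120,0,-50]
  delta_rot:
    - [0,0,0]
    - [0,0,0]
    - [0,0,0]
    - [0,0,0]
    - [0,0,0]
    - [0,0,0]
  grip: [40,40,40,40,40,40]

```text
clock: 26.23
tcp_pos: [0.4443, 0.0777, 0.3104]
eef_rot: [-1.613, -2.695, -0.001]
ft_force: [-0.4, 0.6, -0.8]
width: 0.466
finger_force: 0.0
```

```bash
python3 - <<'E'
from h import *
print(state()['tcp_pos'])
from scipy.optimize import least_squares
P,im,d=snap('scene','scene3.png'); w=cloud(P,d)
cv2.imwrite('pics/scene3c.png',cv2.resize(im[130:300,220:440,::-1],(770,595),interpolation=cv2.INTER_CUBIC))
hsv=cv2.cvtColor(im,cv2.COLOR_RGB2HSV); c0=np.array([.501,-.028]); z0=.054
q=w[(np.hypot(w[...,0]-c0[0],w[...,1]-c0[1])<.066)&(w[...,2]>z0+.012)&(w[...,2]<z0+.075)&(hsv[...,1]<60)&(im[...,0]>110)]
q=q[(q[:,:2]-c0)@np.array([-.47,.88])<.02]
def f(p):
    z=q[:,2]-z0-.045; return np.hypot(q[:,0]-p[0],q[:,1]-p[1])-(p[2]+p[3]*z+p[4]*z*z)
print(least_squares(f,[*c0,.055,0,-10],loss='soft_l1',f_scale=.002).x.round(4))
q=near(w,.501,-.028,.025,.14,.165); print('knob',len(q),q.mean(0) if len(q) else 0,q[:,2].max() if len(q) else 0)
q=near(w,.501,-.028,.05,.185,.215); print('bar',len(q),mec(q),np.percentile(q[:,2],[5,95]) if len(q) else 0); a=q[:,:2]-q[:,:2].mean(0)
e=np.linalg.svd(a)[2][0]; print(np.polyfit(a@e,q[:,2],1))
P,im,d=snap('top'); w=cloud(P,d); q=near(w,.501,-.028,.06,.185,.215); print('bar top',len(q),mec(q))
E
```

```text
[0.44432284 0.07769671 0.31036166]
[  0.5045  -0.0281   0.0562  -0.1249 -16.1041]
knob 89 [ 0.50173978 -0.03025998  0.14574247] 0.15377460354432682
bar 204 (array([504.2, -28.3]), 43.0) [0.18808313 0.20421985]
[-0.00727667  0.19852194]
bar top 116 (array([512.1, -42.1]), 25.5)
```

View pics/scene3c.png

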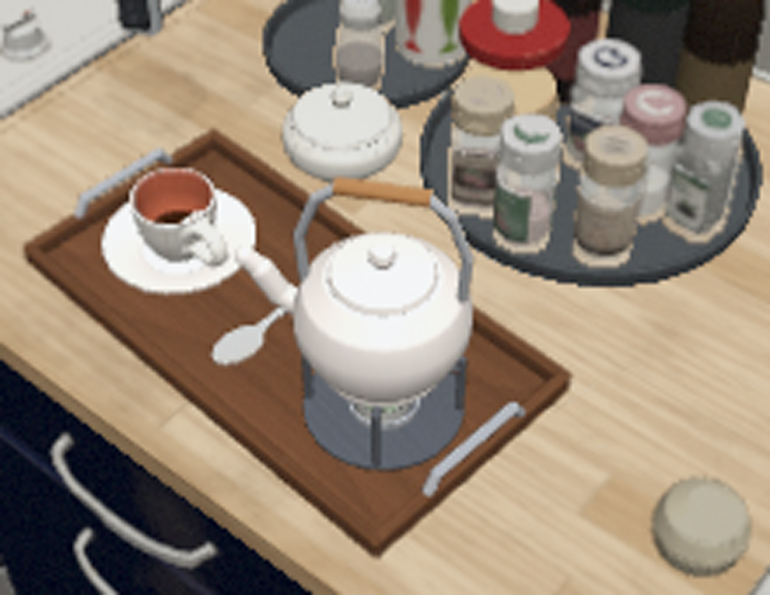

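Everything in the crop is in place. The pot is level between the uprights with its bar top at z = 0.204 m as expected, and the cup's handle points to the spoon.

```bash
python3 -c "
from bench import *
print(close_job())"
```

```text
the job is handed in; nothing more can be done
None
```

I handed the job in at about 26 s with everything in place by the last pictures: tea light in the warmer's cup, teapot level on the warmer, spoon straight across the tray's middle, and cup on the saucer with its handle to the spoon. The sugar bowl and timer were not touched, and no verdict came back.

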